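# Release a syringe pump's pusher block and run it up to the plunger

## Robot

A 6-joint arm with a two-finger parallel gripper is mounted at the origin on the work surface; the furniture and walls round the work are solid. World frame = base frame: x ahead of the robot, y to its left, z up, the work surface at z = 0. Lengths are in mm, angles in rad, forces in N, time in s.
With the tool pointing down it reaches from about 325 to 775 mm from the base axis. Payload 9.3 kg.
Tool frame: the origin (TCP) lies where the fingers leave the gripper's body, on its centre line; the fingertips stand 73 mm ahead of it and the grasp point (between the pads) lies 54 mm ahead of it; z points along the fingers, x is the direction in which the jaws open and shut, and the axes are right-handed (so a half turn about z gives the same grasp; the last joint's range is limited). The gripper opens to 85 mm and grips with 20 to 120 N. Pads are 22 mm wide; open, the fingers measure 114 mm over their backs; the gripper's body (76 mm by 85 mm) begins 54 mm behind the grasp point. The pads swing forward as they close: fully open they stand 13 mm farther back than shut.
Start: joints at [1.051, 0.259, 0.021, 1.334, 0, 1.418], TCP at [197.248, 513.41, 303.879] pointing down, gripper open.
Joint ranges: [-3.04, 3.04], [-0.91, 1.82], [-1.04, 1.36], [-1.92, 1.95], [-1.52, 1.45], [-3.14, 3.14]. Speed limits (rad/s): [2.22, 2.22, 2.79, 3.14, 3.14, 3.14].

## Interface

Orientations are given as [roll, pitch, yaw] about the fixed x, y, z axes, in that order (R = Rz(yaw) Ry(pitch) Rx(roll)).
In Python, from plant import env gives the robot as it stands.
- The arm moves only by the tool send_rows, never from a script. Its argument "series" is a list that holds one entry, the list of rows, each a list of 6 numbers: the shift along the tool's x, y, z in mm, then the turn, a rotation vector about the tool's x, y, z in rad. In form: [[[x, y, z, ax, ay, az], ...]]. A call has exactly 8 rows; each row is the pose to reach, as a shift and turn from the pose measured when the call began, along the tool's axes at that moment; what a row does not reach only later rows make up. A row lasts 1/10 s, in which the tool goes at most 50 mm and 8.59 degrees, less where a joint would pass 70% of its speed; a pose out of reach is approached as far as the arm can. A call with a gripper value outside its range is refused whole. "jaw" is the closure, from 0 (fully open) to 1 (shut), set as the call begins (left out, the last holds). The fingers move at their own pace and stop on an object; "grip_force" is the grip in N (left out, the last holds). Time passes only in rows, so rows that repeat a pose let the fingers close, or fill a call up. It gives the time, the measured TCP pose, the force and the opening at its end, in the units of the state.
- env.get_obs(): the state, without advancing time (a new reading comes with each control period).
- env.read_camera(name): name is "side" or "top" or "wrist"; returns (picture, depth): 384x512x3 uint8, red, green, blue; 384x512 float32, mm along the optical axis (not along the pixel's ray), 0 where there is no reading.
- env.camera_model(name): a dict with "mtx" (3x3 intrinsics, pixels), "pose" (4x4, takes a point from camera to world coordinates); the wrist camera has in their place "hand_eye" (4x4, takes a point from camera to tool coordinates, whose origin is the TCP and whose axes are the tool frame's). Camera axes: x right, y down, z forward; pixel columns grow to the right and rows downward; lengths in mm; the calibration is good to about 2 mm. A picture is of the moment at which its call begins: read the wrist's pose just before it. camera_model takes no time and is no camera call.
- env.sign_off(): hands the job in, once; it reports no verdict.
The state is a dict: "t": time; "q": joint angles; "joint_vel": joint speeds; "effort": joint torques, N m; "tool_pos": TCP position; "ee_rot": TCP orientation; "wrist_force": force on the tool from outside, world axes, zero at the start; "torque": the same for the moment, N m; "finger_gap": opening from 0.0 (shut) to 1.0 (fully open).
Only numpy, scipy, OpenCV 4.12 (cv2) and the standard library are available. Lean on these libraries where they do the work, as an engineer would, in place of code of your own. Each camera call takes 0.05 s, during which the arm holds its last target.

## Task

With light strokes of a fingertip across its knurled rim, loosen the locking screw on top of the syringe pump's pusher block by two full turns anticlockwise (seen from above), and by no more than two and a half, so that it stays in its thread. Then push the freed block along its guide rods until it just rests against the end of the syringe plunger, without driving the plunger in. Grip and lift nothing, not even the screw head, and leave the loose things standing around where they are.

Things in the scene. Friction and masses are not known exactly. Their poses are not given: they have to be found in the camera images.
- syringe_pump: Syringe pump, 100 x 284 mm, fixed. Origin: centre of its underside; x across, z up, y along the guide rods from the syringe end (white housing, clear syringe on top, all below 76 mm) to the drive end (bare rods; end bracket, 52 mm high, inner side at y = 129 mm). Rod tops at z = 48 mm. The block slides toward -y
- lock_screw (a joint): Angle of the locking screw's head, rad; grows as it loosens (anticlockwise from above); 0 is fully tight, it starts at 0 to 0.4. The thread lifts it 3 mm a turn. Its point sits 5.7 mm deep in a hole and blocks the pusher until about 11.9 rad (just short of two turns). Turning takes about 0.02 N m all the way; it stays where it is left
- screw_head (a point): On the vertical axis of the screw's round steel head, half-way up its rim: 44.4 mm across 22 upright ribs (1.7 mm proud, 6 mm apart) that reach 5 mm above and below this point. Flat top 7.5 mm above it, with one black radial line to count turns by; the block's top is 12.5 mm below it when tight. It moves with the block, rises with the screw; its axes turn with the head
- pusher (a joint): Travel of the pusher block, m; 0 is where it starts, locked, with a stop 1 mm behind it; grows toward the plunger (pump -y). Once unlocked, sliding it takes about 3 N, so a hard push on the screw head also moves it; it stays where it is left
- pusher_back (a point): Middle of the upright back face of the aluminium pusher block (facing the pump's +y, away from the syringe), the place to push; 8 mm below the block's top edge. Block 64 mm wide (x), 56 mm long (y), from 34 to 72 mm above the bench; the face is clear above the rods. The screw axis is 28 mm ahead of it, toward -y. Axes as the pump's
- pusher_face (a point): Centre of the black round pad, 25 mm across, on the front of the pusher block; the point that meets the plunger. Axes as the pump's
- plunger_end (a point): Centre of the outer face of the white round plunger disc, 23 mm across, facing the pad; axes as the pump's. The gap to the pad along y is 20 to 45 mm at the start. The plunger moves in only when pushed with about 8 N (about 11 N on the block in all)
- plunger (a joint): How far the plunger is pushed in, m; starts anywhere from 0 to 0.025
- spare_syringe: Bystander: loose syringe lying on the bench, 126 x 26 x 18 mm; origin at the centre of its underside
- small_bottle: Bystander: loose small bottle with a red cap, 36 mm across, 64 mm high; origin at the centre of its underside
- objective_case: Bystander: loose black cylindrical case lying on its side, 53 x 35 x 35 mm; origin at the centre of its underside

How it is judged (in metres and radians):
On the way, in this order (a step that is already met when the one before it is completed fails the run):
1. the screw is loosened by two full turns (value of joint lock_screw above 12 rad), for 0.1 s.
2. the pusher's pad has been pushed up to the plunger's end (y of pusher_face in the frame of plunger_end below 0.002 m), for 0.1 s.
At the end, for the whole second after the job is handed in: The locking screw stands two to two and a half turns loose (12.0 to 16.5 rad), the pusher's pad rests against the plunger's end (gap under 2.5 mm), the plunger is within 3 mm of where it was, block and screw are at rest, and the three loose bystanders are within 15 mm of where they stood (y of pusher_face in the frame of plunger_end below 0.0025 m and distance of plunger_end from where it was at the start of the episode below 0.003 m and value of joint lock_screw between 12 and 16.5 rad and velocity of joint pusher below 0.002 m/s and velocity of joint lock_screw below 0.05 rad/s and distance of each of spare_syringe, small_bottle, objective_case from where it was at the start of the episode below 0.015 m); the robot touches nothing.
It fails at once if the screw is unscrewed beyond two and a half turns (value of joint lock_screw above 16.6 rad).
It fails at once if the plunger is driven in by more than 4 mm (distance of plunger_end from where it was at the start of the episode above 0.004 m).
It fails at once if the screw head is pinched or forced (over 30 N between fingers and head) (contact force between the fingers and lock_screw above 30 N).
It fails at once if a bystander is lifted or shoved by more than 15 mm (distance of any of spare_syringe, small_bottle, objective_case from where it was at the start of the episode above 0.015 m).
It also fails if it takes over 64 s, if anything falls off the work surface, if the arm or the gripper's body presses on something with over 40 N, if the wrist force passes 120 N, or if a joint passes its speed limit or range.

## Working session

There is one attempt and no reset: what is moved stays moved. The work goes in short steps, Python scripts to look and compute and a tool call to move; the robot and the scene stay as the last step left them, time stands still between calls to the robot, and variables do not carry over. Pictures are saved under pics/ and viewed, and the job is handed in when it is done.

Besides the shell and the picture viewer there is one more tool, called after "Request:" as name([rows], argument=value, ...), one row to a line, values as JSON. send_rows: Moves the arm, as the interface text tells. Its arguments: {"type":"object","properties":{"series":{"type":"array","items":{"type":"array","items":{"type":"array","items":{"type":"number"}}}},"jaw":{"type":"number"},"grip_force":{"type":"number"}},"required":["series"]}

```bash
ls; mkdir -p pics
python3 - <<'E'
from plant import env
import cv2,numpy as np
print(env.get_obs())
for n in ["top","side","wrist"]:
    m=env.camera_model(n); print(n,{k:np.round(v,3).tolist() for k,v in m.items()})
    p,d=env.read_camera(n); cv2.imwrite(f"pics/{n}0.png",p[:,:,::-1]); np.save(f"pics/{n}0.npy",d)
E
```

```text
pics
{'t': 0.0, 'q': array([ 1.05141032e+00,  2.59198928e-01,  2.07335526e-02,  1.33369383e+00,
       -9.18884806e-08,  1.41820605e+00]), 'joint_vel': array([ 0.00187065,  0.0007798 , -0.00065213,  0.00097824, -0.00117925,
       -0.00111401]), 'effort': array([ 1.53427245e-03, -5.55644846e+01,  3.44528854e+01,  1.35814396e-02,
       -5.20257757e-07,  2.62262404e-06]), 'tool_pos': array([197.14718101, 513.24595461, 303.25133889]), 'ee_rot': array([-3.14138559e+00,  1.34705237e-03,  1.20400074e+00]), 'wrist_force': array([-0.52812112,  1.17232252, -0.13743941]), 'torque': array([-0.01843025,  0.01611556, -0.01110567]), 'finger_gap': 1.002104050050808}
top {'mtx': [[457.236, 0.0, 254.682], [0.0, 457.236, 189.206], [0.0, 0.0, 1.0]], 'pose': [[0.011, -0.997, 0.081, 523.17], [-1.0, -0.01, 0.005, 278.122], [-0.004, -0.081, -0.997, 938.495], [0.0, 0.0, 0.0, 1.0]]}
side {'mtx': [[406.634, 0.0, 259.916], [0.0, 406.634, 189.1], [0.0, 0.0, 1.0]], 'pose': [[0.897, -0.294, 0.329, 304.729], [-0.441, -0.621, 0.648, -266.289], [0.013, -0.727, -0.687, 661.833], [0.0, 0.0, 0.0, 1.0]]}
wrist {'mtx': [[308.109, 0.0, 257.264], [0.0, 308.109, 195.627], [0.0, 0.0, 1.0]], 'hand_eye': [[1.0, 0.0, -0.0, -0.455], [-0.0, 0.958, 0.286, -72.183], [0.0, -0.286, 0.958, -71.2], [0.0, 0.0, 0.0, 1.0]]}
```

View pics/top0.png

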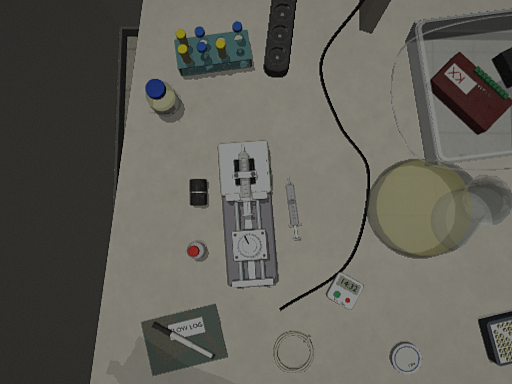

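View pics/side0.png

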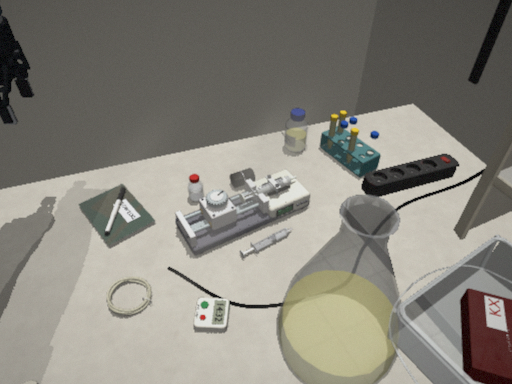

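View pics/wrist0.png

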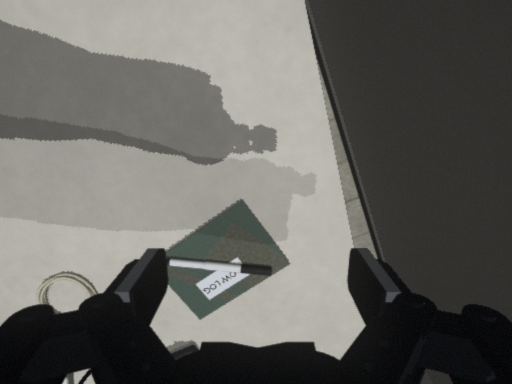

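```bash
cat > h.py <<'E'
import numpy as np,cv2
def cloud(d,m,pose=None):
    K=m['mtx'];P=m['pose'] if pose is None else pose
    v,u=np.indices(d.shape)
    X=np.stack([(u-K[0,2])/K[0,0]*d,(v-K[1,2])/K[1,1]*d,d],-1)
    return X@P[:3,:3].T+P[:3,3]
E
python3 - <<'E'
from plant import env
from h import *
d=np.load('pics/top0.npy');m=env.camera_model('top');C=cloud(d,m)
p=cv2.imread('pics/top0.png')
cv2.imwrite('pics/topz.png',cv2.resize(p[130:300,180:320],None,fx=4,fy=4,interpolation=cv2.INTER_CUBIC)[:600])
def z(u,v): return np.round(C[v,u],1)
for uv in [(248,245),(248,240),(237,235),(262,258),(190,320),(248,283),(198,190),(194,252),(293,210),(222,220),(300,300)]: print(uv,z(*uv))
# heights
Z=C[...,2]
for n,lo,hi in [('head',82,96),('block',66,76)]:
    mk=(Z>lo)&(Z<hi); mk[:215]=0;mk[275:]=0;mk[:,:225]=0;mk[:,280:]=0
    P=C[mk]; print(n,len(P),P.mean(0),P.min(0),P.max(0)); r=cv2.minAreaRect(P[:,:2].astype(np.float32));print(r)
    for k in range(218,272,1) if n=='block' else []: pass
mk=(Z>18)&(Z<76); mk[:135]=0;mk[295:]=0;mk[:,:215]=0;mk[:,282:]=0
print(cv2.minAreaRect(C[mk][:,:2].astype(np.float32)))
print(np.round(Z[140:292:3,248]).tolist())
print(np.round(C[140:292:3,248,0]).tolist())
E
```

```text
(248, 245) [489.  293.3  89.5]
(248, 240) [498.2 293.4  90.8]
(237, 235) [506.8 314.5  74.1]
(262, 258) [464.3 267.   71.8]
(190, 320) [336.9 408.   13.6]
(248, 283) [415.3 293.1  52.6]
(198, 190) [594.1 394.8  34.5]
(194, 252) [473.7 395.9  65.9]
(293, 210) [557.  205.   19.6]
(222, 220) [535.7 348.9  -2. ]
(300, 300) [376.2 188.6  -0.7]
head 419 [488.46872781 291.51250177  92.1478373 ] [466.95189192 271.15071253  85.67936382] [509.29174941 313.58822928  95.98059393]
((489.01519775390625, 291.72607421875), (42.85264205932617, 41.34845733642578), 19.357999801635742)
block 594 [489.90449444 291.68611159  71.62272949] [459.92838874 259.53355623  66.601338  ] [544.84778714 324.19482769  75.8322324 ]
((502.8122253417969, 293.0151062011719), (84.98186492919922, 63.99504089355469), 4.759891510009766)
((549.1253051757812, 296.7829284667969), (285.98101806640625, 102.27432250976562), 4.435622215270996)
[-3.0, 45.0, 45.0, 48.0, 44.0, 44.0, 58.0, 59.0, 59.0, 60.0, 64.0, 70.0, 71.0, 66.0, 65.0, 64.0, 66.0, 64.0, 68.0, 56.0, 70.0, 59.0, 60.0, 61.0, 56.0, 67.0, 31.0, 33.0, 33.0, 34.0, 71.0, 73.0, 91.0, 92.0, 93.0, 90.0, 92.0, 95.0, 91.0, 69.0, 33.0, 31.0, 34.0, 33.0, 33.0, 31.0, 23.0, 53.0, 51.0, -1.0, -0.0]
[703.0, 688.0, 681.0, 675.0, 670.0, 664.0, 656.0, 650.0, 644.0, 638.0, 631.0, 625.0, 619.0, 614.0, 608.0, 602.0, 597.0, 591.0, 585.0, 580.0, 573.0, 568.0, 562.0, 556.0, 551.0, 545.0, 540.0, 534.0, 528.0, 522.0, 516.0, 511.0, 506.0, 500.0, 495.0, 489.0, 484.0, 478.0, 473.0, 466.0, 457.0, 451.0, 446.0, 440.0, 434.0, 428.0, 421.0, 419.0, 413.0, 401.0, 395.0]
```

View pics/topz.png

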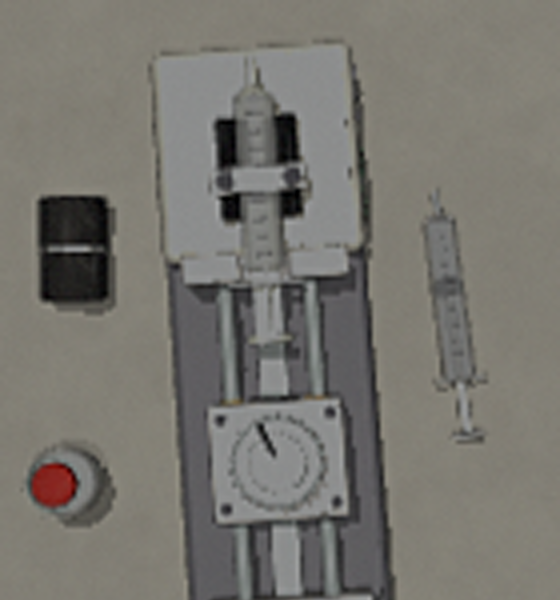

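Request:
send_rows([
  [[-5,41,5,0,0,0.06],[-10,82,15,0,0,0.12],[-15,123,25,0,0,0.18],[-20,164,38,0,0,0.24],[-24,205,50,0,0,0.3],[-29,246,62,0,0,0.36],[-34,287,74,0,0,0.42],[-38,327,84,0,0,0.42]],
], jaw=1, grip_force=20)

```text
t: 0.95
tool_pos: [490.1, 359.3, 218.5]
ee_rot: [3.142, 0.002, 0.782]
wrist_force: [0.6, 0.6, -0.1]
finger_gap: -0.005
```

```bash
cat >> h.py <<'E'
from scipy.spatial.transform import Rotation as R
def T(o):
    M=np.eye(4);M[:3,:3]=R.from_euler('xyz',o['ee_rot']).as_matrix();M[:3,3]=o['tool_pos'];return M
def snap(env,n,tag):
    o=env.get_obs();p,d=env.read_camera(n);cv2.imwrite(f"pics/{n}{tag}.png",p[:,:,::-1]); np.save(f"pics/{n}{tag}.npy",d)
    m=env.camera_model(n)
    return o,p,d,cloud(d,m,None if n!='wrist' else T(o)@m['hand_eye'])
def st(env):
    o=env.get_obs();print('t',round(o['t'],2),'pos',o['tool_pos'].round(1),'rot',o['ee_rot'].round(3),'F',o['wrist_force'].round(2),'gap',round(o['finger_gap'],3),'q',o['q'].round(2))
    return o
E
python3 - <<'E'
from plant import env
from h import *
st(env)
for n in ['wrist','side','top']: snap(env,n,'1')
st(env)
E
```

```text
t 0.95 pos [490.1 359.3 218.5] rot [3.142e+00 2.000e-03 7.820e-01] F [ 0.61  0.57 -0.09] gap -0.005 q [ 0.49  0.39 -0.    1.18 -0.    1.28]
t 1.1 pos [490.4 359.  217.8] rot [-3.141e+00  3.000e-03  7.810e-01] F [0.7  0.26 0.19] gap -0.002 q [ 0.49  0.39 -0.    1.18 -0.    1.28]
```

View pics/wrist1.png

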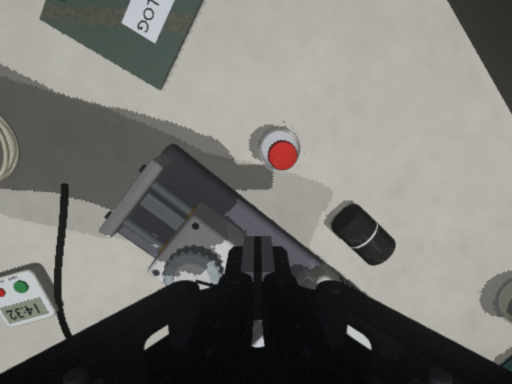

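View pics/side1.png

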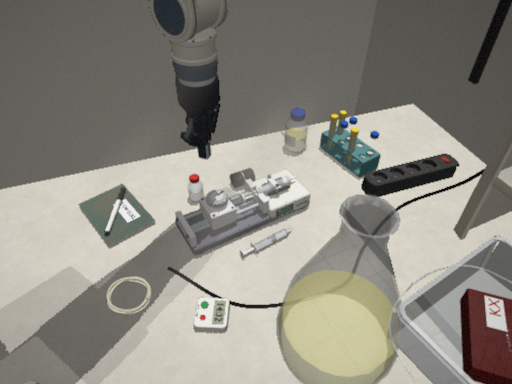

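```bash
python3 - <<'E'
from plant import env
from h import *
d=np.load('pics/wrist1.npy');m=env.camera_model('wrist');C=cloud(d,m,m['hand_eye'])
for v in range(232,300,6): print(v,[(int(a),int(b),int(c)) for a,b,c in C[v,222:298:6]])
E
python3 - <<'E'
import cv2
p=cv2.imread('pics/wrist1.png');cv2.imwrite('pics/wz.png',cv2.resize(p[190:330,130:330],None,fx=4,fy=4,interpolation=cv2.INTER_CUBIC))
E
```

```text
232 [(-27, 24, 152), (-24, 28, 160), (-19, 30, 167), (-15, 34, 175), (-10, 41, 192), (-5, 41, 192), (0, 42, 193), (6, 42, 193), (11, 42, 193), (17, 42, 193), (23, 43, 196), (30, 52, 218), (37, 52, 217)]
238 [(-27, 26, 146), (-23, 28, 150), (-19, 32, 158), (-14, 35, 164), (-5, -10, 64), (-2, -10, 63), (0, -10, 63), (3, -9, 66), (5, -10, 65), (17, 48, 194), (22, 48, 193), (28, 49, 196), (35, 53, 205)]
244 [(-27, 31, 145), (-22, 31, 146), (-18, 32, 147), (-14, 35, 154), (-5, -9, 58), (-2, -10, 58), (0, -10, 58), (2, -9, 58), (5, -9, 59), (17, 54, 193), (22, 54, 192), (28, 54, 192), (34, 54, 194)]
250 [(-27, 36, 145), (-22, 36, 146), (-11, -6, 59), (-8, -6, 60), (-5, -10, 52), (-2, -9, 52), (0, -10, 52), (2, -9, 52), (5, -9, 52), (8, -6, 59), (11, -5, 61), (28, 61, 194), (34, 60, 193)]
256 [(-27, 41, 145), (-13, -6, 53), (-10, -5, 54), (-8, -5, 55), (-4, -10, 46), (-2, -9, 47), (0, -10, 45), (2, -10, 46), (5, -10, 45), (8, -5, 55), (11, -5, 55), (29, 66, 193), (34, 67, 194)]
262 [(-27, 46, 144), (-12, -5, 49), (-10, -6, 48), (-7, -6, 48), (-4, -10, 41), (-2, -10, 41), (0, -10, 41), (2, -
[... 538 characters left out ...]
, 26), (-2, -11, 26), (0, -6, 33), (2, -10, 26), (4, -11, 26), (6, -11, 25), (8, -12, 24), (10, -11, 26), (13, -11, 26)]
286 [(-12, -11, 22), (-10, -11, 22), (-8, -11, 22), (-6, -11, 22), (-4, -10, 23), (-2, -8, 26), (0, -4, 33), (2, -11, 22), (4, -11, 22), (6, -11, 22), (8, -11, 22), (10, -11, 22), (12, -11, 22)]
292 [(-12, -10, 20), (-10, -11, 18), (-8, -10, 19), (-5, -11, 19), (-3, -10, 19), (-2, -6, 26), (0, -1, 34), (2, -8, 23), (4, -12, 17), (6, -10, 19), (8, -11, 18), (10, -11, 19), (12, -11, 19)]
298 [(-11, -11, 15), (-9, -10, 16), (-7, -10, 16), (-5, -11, 15), (-3, -10, 16), (-2, -4, 25), (0, 1, 33), (2, -4, 24), (4, -11, 15), (5, -11, 15), (7, -11, 15), (9, -10, 16), (11, -11, 15)]
```

View pics/wz.png

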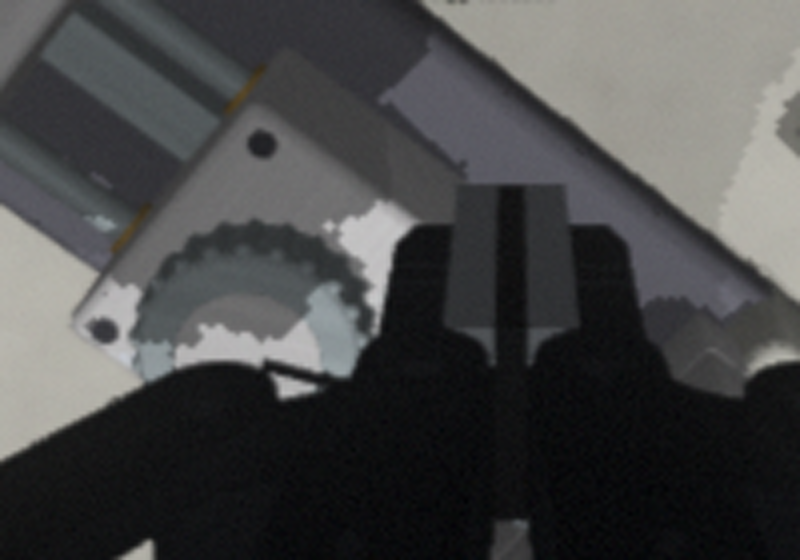

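Request:
send_rows([
  [[-2,1,9,0,0,0.11],[-4,3,18,0,0,0.22],[-6,5,27,0,0,0.33],[-8,6,36,0,0,0.44],[-10,8,45,0,0,0.55],[-11,9,55,0,0,0.67],[-12.3,10.4,65,0,0,0.782],[-12.3,10.4,65,0,0,0.782]],
])

```text
t: 1.9
tool_pos: [487.4, 343.0, 152.0]
ee_rot: [3.139, 0.005, -0.002]
wrist_force: [-0.1, -0.6, -0.6]
finger_gap: -0.003
```

Run:
```python
from plant import env
from h import *
st(env)
o,p,d,C=snap(env,'wrist','2')
Z=C[...,2]
mk=(Z>86)&(Z<97)&(np.hypot(C[...,0]-489,C[...,1]-292)<30)
P=C[mk];print(len(P),P.mean(0),P.min(0),P.max(0))
o,p,d,C=snap(env,'top','2')
o,p,d,C=snap(env,'side','2')
p=cv2.imread('pics/side2.png');cv2.imwrite('pics/side2z.png',cv2.resize(p[140:260,150:330],None,fx=4,fy=4,interpolation=cv2.INTER_CUBIC))
st(env)
```

```text
t 1.9 pos [487.4 343.  152. ] rot [ 3.139e+00  5.000e-03 -2.000e-03] F [-0.1  -0.59 -0.56] gap -0.003 q [ 0.47  0.42 -0.14  1.02 -0.    2.05]
275 [487.64292539 302.84586292  93.55873809] [484.30383468 294.75741697  91.37239071] [490.97157847 311.4414931   94.97460471]
t 2.05 pos [488.5 343.3 153.5] rot [3.14e+00 2.00e-03 2.00e-03] F [-0.61  0.63 -0.38] gap 0.001 q [ 0.47  0.42 -0.13  1.02 -0.    2.04]
```

View pics/wrist2.png

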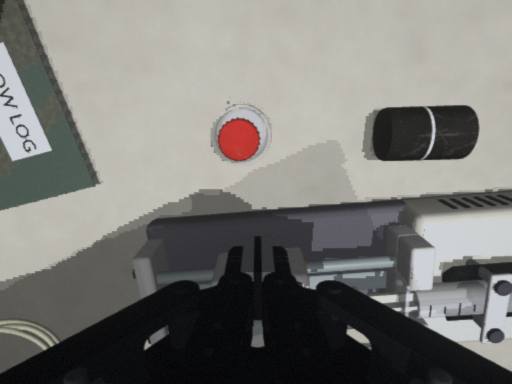

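View pics/side2z.png

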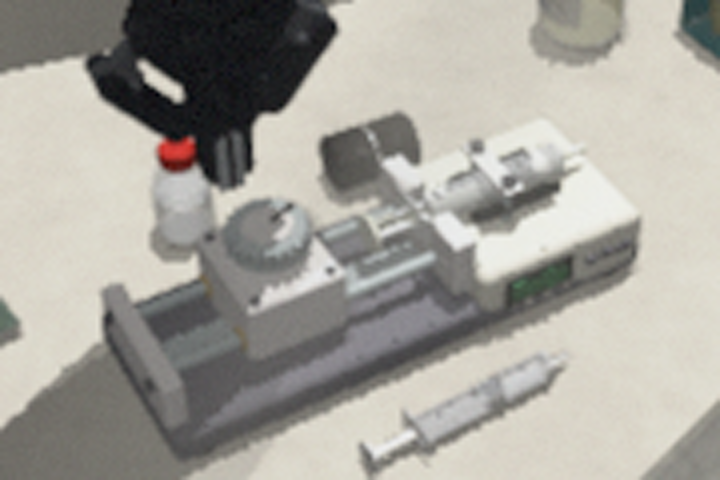

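Request:
send_rows([
  [[0,5,0,0,0,0],[0,10,0,0,0,0],[0,13,0,0,0,0],[0,14,0,0,0,0],[0,15,0,0,0,0],[0,16,0,0,0,0],[0,16.5,0,0,0,0],[0,16.5,0,0,0,0]],
])

```text
t: 2.85
tool_pos: [488.6, 326.8, 153.5]
ee_rot: [3.14, 0.002, 0.002]
wrist_force: [0.1, 0.5, -0.6]
finger_gap: 0.001
```

Run:
```python
from plant import env
from h import *
for i in range(3): st(env)
o,p,d,C=snap(env,'side','3')
p=cv2.imread('pics/side3.png');cv2.imwrite('pics/side3z.png',cv2.resize(p[160:240,180:270],None,fx=8,fy=7,interpolation=cv2.INTER_CUBIC))
```

```text
t 2.85 pos [488.6 326.8 153.5] rot [3.14e+00 2.00e-03 2.00e-03] F [ 0.06  0.46 -0.59] gap 0.001 q [ 0.45  0.4  -0.16  1.01 -0.    2.02]
t 2.85 pos [488.6 326.8 153.5] rot [3.14e+00 2.00e-03 2.00e-03] F [ 0.06  0.46 -0.59] gap 0.001 q [ 0.45  0.4  -0.16  1.01 -0.    2.02]
t 2.85 pos [488.6 326.8 153.5] rot [3.14e+00 2.00e-03 2.00e-03] F [ 0.06  0.46 -0.59] gap 0.001 q [ 0.45  0.4  -0.16  1.01 -0.    2.02]
```

View pics/side3z.png

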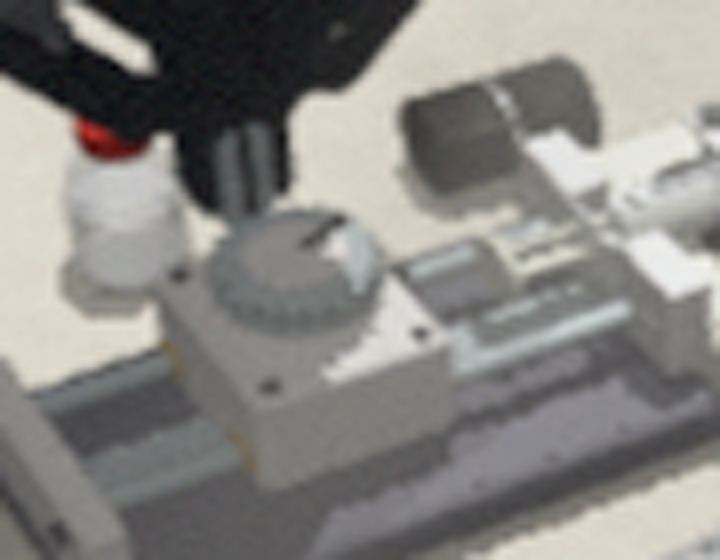

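Request:
send_rows([
  [[0,0.5,0,0,0,0],[0,1,0,0,0,0],[0,1.5,0,0,0,0],[0,2,0,0,0,0],[0,2,0,0,0,0],[0,2,0,0,0,0],[0,2,0,0,0,0],[0,2,0,0,0,0]],
])

```text
t: 3.7
tool_pos: [488.5, 324.8, 153.5]
ee_rot: [3.14, 0.002, 0.002]
wrist_force: [0.2, -0.1, -0.0]
finger_gap: -0.001
```

Request:
send_rows([
  [[0,0.5,0,0,0,0],[0,1,0,0,0,0],[0,1.5,0,0,0,0],[0,1.5,0,0,0,0],[0,1.5,0,0,0,0],[0,1.5,0,0,0,0],[0,1.5,0,0,0,0],[0,1.5,0,0,0,0]],
])

```text
t: 4.5
tool_pos: [488.6, 323.5, 153.6]
ee_rot: [3.14, 0.002, 0.003]
wrist_force: [-0.4, 4.4, 0.8]
finger_gap: 0.002
```

```bash
cat >> h.py <<'E'
from scipy.optimize import brentq
def D(delta,rc,hx=6.3,hy=11.0):
    # distance head axis -> tool axis so the pad rectangle's nearest point is rc from head axis; delta=angle between -tool y and outward radial
    def near(D):
        # head centre in rect frame
        c=np.array([D*np.sin(delta),D*np.cos(delta)])
        q=np.maximum(np.abs(c)-[hx,hy],0); return np.hypot(*q)
    return brentq(lambda D:near(D)-rc,15,60)
def stroke(o,c,phis,yaws,rcs,ztip):
    M=np.linalg.inv(T(o)); rows=[]
    for f,y,rc,z in zip(phis,yaws,rcs,ztip):
        d=D(f-np.pi/2-y,rc)
        W=np.eye(4);W[:3,:3]=R.from_euler('xyz',[np.pi,0,y]).as_matrix();W[:3,3]=[c[0]+d*np.cos(f),c[1]+d*np.sin(f),z+73]
        X=M@W; rows.append([round(float(v),1) for v in X[:3,3]]+[0,0]+[round(float(R.from_matrix(X[:3,:3]).as_rotvec()[2]),3)])
    return rows
E
python3 - <<'E'
from plant import env
from h import *
o=st(env)
r=np.deg2rad
print(stroke(o,(489,290.6),r([96,102,108,115,122,129,136,142]),r([3,6,9,12,15,18,21,24]),[21.9]*8,[80.5]*8))
E
```

```text
t 4.5 pos [488.6 323.5 153.6] rot [3.14e+00 2.00e-03 3.00e-03] F [-0.38  4.4   0.76] gap 0.002 q [ 0.44  0.4  -0.16  1.01 -0.    2.01]
[[-3.0, 0.1, 0.1, 0, 0, -0.05], [-6.4, 0.5, 0.1, 0, 0, -0.102], [-9.9, 1.2, 0.1, 0, 0, -0.154], [-13.8, 2.3, 0.1, 0, 0, -0.207], [-17.6, 4.0, 0.1, 0, 0, -0.259], [-21.2, 6.2, 0.1, 0, 0, -0.312], [-24.4, 8.9, 0.1, 0, 0, -0.364], [-26.8, 11.6, 0.2, 0, 0, -0.416]]
```

Request:
send_rows([
  [[-3.0,0.1,0,0,0,-0.05],[-6.4,0.5,0,0,0,-0.1],[-9.9,1.2,0,0,0,-0.154],[-13.8,2.3,0,0,0,-0.207],[-17.6,4.0,0,0,0,-0.26],[-21.2,6.2,0,0,0,-0.312],[-24.4,8.9,0,0,0,-0.364],[-26.8,11.6,0,0,0,-0.416]],
])

```text
t: 5.3
tool_pos: [461.5, 311.2, 153.6]
ee_rot: [3.14, 0.003, 0.42]
wrist_force: [-0.8, -0.2, 0.2]
finger_gap: 0.001
```

```bash
cat >> h.py <<'E'
def look(env,tag):
    o,p,d,C=snap(env,'top',tag)
    a=cv2.resize(p[205:295,200:300,::-1],None,fx=4,fy=4,interpolation=cv2.INTER_CUBIC)
    o,p,d,C=snap(env,'side',tag)
    b=cv2.resize(p[150:240,170:270,::-1],None,fx=4,fy=4,interpolation=cv2.INTER_CUBIC)
    cv2.imwrite(f'pics/look{tag}.png',np.hstack([a,b]))
E
python3 - <<'E'
from plant import env
from h import *
st(env);look(env,'4')
E
```

```text
t 5.3 pos [461.5 311.2 153.6] rot [3.14e+00 3.00e-03 4.20e-01] F [-0.78 -0.25  0.21] gap 0.001 q [ 0.44  0.36 -0.23  0.98 -0.    1.59]
```

View pics/look4.png

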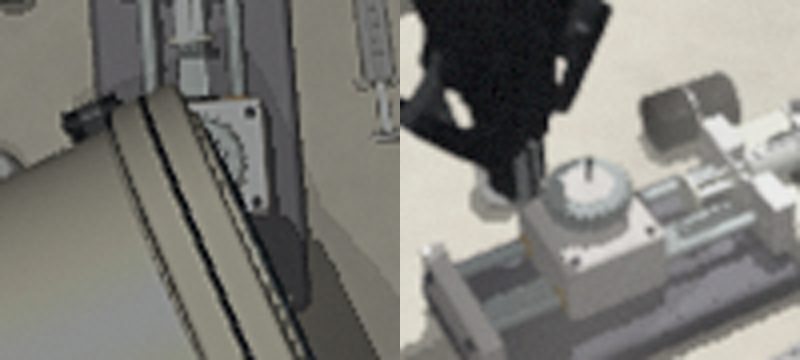

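```bash
cat >> h.py <<'E'
def rect(img,m,c,z,half=30,s=4):
    g=np.linspace(-half,half,2*half*s+1)
    Y,X=np.meshgrid(g,g,indexing='ij') # rows: +y at... rows -> -x (up=+x), cols -> -y
    W=np.stack([c[0]-Y,c[1]-X,np.full_like(X,z)],-1)
    P=np.linalg.inv(m['pose']);q=W@P[:3,:3].T+P[:3,3]
    u=q[...,0]/q[...,2]*m['mtx'][0,0]+m['mtx'][0,2];v=q[...,1]/q[...,2]*m['mtx'][1,1]+m['mtx'][1,2]
    return cv2.remap(img,u.astype(np.float32),v.astype(np.float32),cv2.INTER_CUBIC)
E
python3 - <<'E'
from plant import env
from h import *
a=[]
for n,t,z in [('top','0',92),('side','0',92),('side','4',92.3)]:
    a.append(rect(cv2.imread(f'pics/{n}{t}.png'),env.camera_model(n),(489,290.6),z))
    cv2.circle(a[-1],(120,120),88,(0,255,0),1)
cv2.imwrite('pics/r4.png',np.hstack(a))
E
```

```text
(no output)
```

View pics/r4.png

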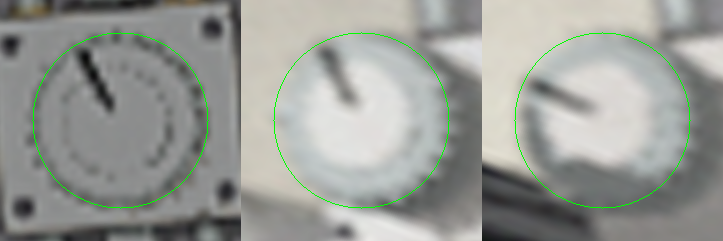

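```bash
cat >> h.py <<'E'
r=np.deg2rad
def ret(o,c,ph0,ph1,y0,y1,z,rend=24):
    s=np.linspace(1/7,1,7);phis=np.r_[ph0+(ph1-ph0)*np.clip(s,0,1),ph1];y=np.r_[y0+(y1-y0)*s,y1]
    return stroke(o,c,r(phis),r(y),[27,32,33,33,33,31,28,rend],[z]*8)
def fwd(o,c,ph0,ph1,y0,y1,z,rc):
    s=np.linspace(0,1,8)
    return stroke(o,c,r(ph0+(ph1-ph0)*s),r(y0+(y1-y0)*s),[rc]*8,[z]*8)
E
python3 - <<'E'
from plant import env
from h import *
print(ret(env.get_obs(),(489,290.6),142,30,24,-30,80.5))
E
```

```text
[[8.6, -8.6, 0.1, 0, 0, 0.135], [19.8, -13.8, 0.0, 0, 0, 0.269], [31.8, -11.5, 0.0, 0, 0, 0.404], [42.7, -5.8, -0.0, 0, 0, 0.539], [52.2, 2.2, -0.0, 0, 0, 0.673], [57.1, 13.6, -0.0, 0, 0, 0.808], [57.2, 25.7, -0.0, 0, 0, 0.942], [53.2, 26.1, 0.0, 0, 0, 0.942]]
```

Request:
send_rows([
  [[8.6,-8.6,0,0,0,0.135],[19.8,-13.8,0,0,0,0.27],[31.8,-11.5,0,0,0,0.404],[42.7,-5.8,0,0,0,0.539],[52.2,2.2,0,0,0,0.673],[57.1,13.6,0,0,0,0.808],[57.2,25.7,0,0,0,0.942],[53.2,26.1,0,0,0,0.942]],
])

```text
t: 6.2
tool_pos: [521.6, 307.8, 153.1]
ee_rot: [3.137, 0.0, -0.528]
wrist_force: [-0.7, -0.1, -0.6]
finger_gap: -0.001
```

Run:
```python
from plant import env
from h import *
o=st(env);print(fwd(o,(489,290.6),30,150,-30,28,81,21.5))
```

```text
t 6.2 pos [521.6 307.8 153.1] rot [ 3.137  0.    -0.528] F [-0.74 -0.15 -0.57] gap -0.001 q [ 0.4   0.43 -0.11  1.03 -0.    2.49]
[[-2.5, 1.6, -0.9, 0, 0, -0.004], [-12.1, -1.8, -0.9, 0, 0, -0.149], [-22.1, -1.8, -0.9, 0, 0, -0.294], [-31.5, 1.1, -0.9, 0, 0, -0.438], [-39.9, 5.9, -0.8, 0, 0, -0.583], [-47.2, 12.6, -0.8, 0, 0, -0.728], [-52.0, 21.4, -0.8, 0, 0, -0.872], [-53.6, 31.5, -0.7, 0, 0, -1.017]]
```

Request:
send_rows([
  [[-2.5,1.6,-0.9,0,0,0],[-12.1,-1.8,-0.9,0,0,-0.149],[-22.1,-1.8,-0.9,0,0,-0.294],[-31.5,1.1,-0.9,0,0,-0.438],[-39.9,5.9,-0.8,0,0,-0.583],[-47.2,12.6,-0.8,0,0,-0.728],[-52.0,21.4,-0.8,0,0,-0.872],[-53.6,31.5,-0.7,0,0,-1.017]],
])

```text
t: 7.0
tool_pos: [458.2, 308.1, 154.1]
ee_rot: [3.14, 0.004, 0.499]
wrist_force: [0.8, -0.1, 0.4]
finger_gap: 0.001
```

```bash
cat >> h.py <<'E'
def line(env,tag,z,c=(489,290.6)):
    o,p,d,C=snap(env,'side',tag)
    a=rect(p[:,:,::-1].copy(),env.camera_model('side'),c,z)
    cv2.imwrite(f'pics/line{tag}.png',cv2.resize(a,None,fx=2,fy=2))
E
python3 - <<'E'
from plant import env
from h import *
o=st(env);line(env,'5',92.7);o=st(env)
print(ret(o,(489,290.6),150,30,28,-30,81))
E
```

```text
t 7.0 pos [458.2 308.1 154.1] rot [3.14  0.004 0.499] F [ 0.76 -0.13  0.4 ] gap 0.001 q [ 0.44  0.35 -0.24  0.98 -0.    1.51]
t 7.05 pos [457.3 307.  154.1] rot [3.139 0.005 0.508] F [-1.33 -0.98 -0.48] gap 0.002 q [ 0.44  0.35 -0.25  0.98 -0.    1.5 ]
[[10.3, -8.6, 0.0, 0, 0, 0.164], [22.3, -14.2, -0.0, 0, 0, 0.308], [35.2, -11.6, -0.1, 0, 0, 0.453], [46.7, -5.1, -0.1, 0, 0, 0.597], [56.4, 3.9, -0.2, 0, 0, 0.742], [61.1, 16.3, -0.2, 0, 0, 0.887], [60.4, 29.1, -0.1, 0, 0, 1.031], [56.4, 29.2, -0.1, 0, 0, 1.031]]
```

View pics/line5.png

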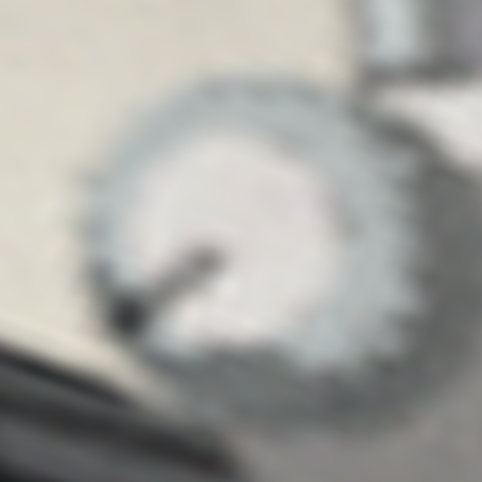

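Request:
send_rows([
  [[10.3,-8.6,0,0,0,0.16],[22.3,-14.2,0,0,0,0.308],[35.2,-11.6,0,0,0,0.453],[46.7,-5.1,0,0,0,0.597],[56.4,3.9,0,0,0,0.742],[61.1,16.3,0,0,0,0.887],[60.4,29.1,0,0,0,1.031],[56.4,29.2,0,0,0,1.031]],
])

```text
t: 7.85
tool_pos: [521.3, 308.5, 153.8]
ee_rot: [3.136, 0.0, -0.527]
wrist_force: [-0.2, 0.0, -0.6]
finger_gap: 0.004
```

Run:
```python
from plant import env
from h import *
o=st(env);line(env,'5b',92.9);o=st(env);print(fwd(o,(489,290.6),32,150,-30,28,81,20.7))
```

```text
t 7.85 pos [521.3 308.5 153.8] rot [ 3.136  0.    -0.527] F [-0.25  0.02 -0.56] gap 0.004 q [ 0.4   0.43 -0.11  1.03 -0.    2.5 ]
t 7.9 pos [520.1 308.6 153.8] rot [ 3.135e+00  1.000e-03 -5.220e-01] F [-0.75 -0.04 -0.49] gap 0.003 q [ 0.4   0.43 -0.11  1.03 -0.    2.49]
[[-2.2, 1.7, -0.2, 0, 0, 0.002], [-11.5, -1.3, -0.2, 0, 0, -0.143], [-21.1, -1.0, -0.2, 0, 0, -0.287], [-30.1, 1.8, -0.2, 0, 0, -0.432], [-38.2, 6.4, -0.1, 0, 0, -0.576], [-45.1, 12.9, -0.1, 0, 0, -0.721], [-49.8, 21.4, -0.0, 0, 0, -0.866], [-51.3, 31.0, 0.0, 0, 0, -1.01]]
```

View pics/line5b.png

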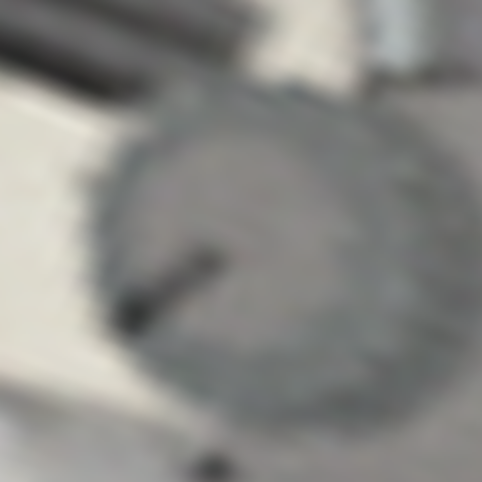

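Request:
send_rows([
  [[-2.2,1.7,-0.2,0,0,0],[-11.5,-1.3,-0.2,0,0,-0.143],[-21.1,-1.0,-0.2,0,0,-0.287],[-30.1,1.8,-0.2,0,0,-0.432],[-38.2,6.4,-0.1,0,0,-0.576],[-45.1,12.9,-0.1,0,0,-0.721],[-49.8,21.4,0,0,0,-0.866],[-51.3,31.0,0,0,0,-1.01]],
])

```text
t: 8.7
tool_pos: [458.7, 308.0, 154.3]
ee_rot: [3.14, 0.006, 0.499]
wrist_force: [0.4, -0.3, 0.1]
finger_gap: -0.0
```

Run:
```python
from plant import env
from h import *
o=st(env);line(env,'6',93.3);o=st(env)
print(ret(o,(489,290.6),150,30,28,-30,81.5))
```

```text
t 8.7 pos [458.7 308.  154.3] rot [3.14  0.006 0.499] F [ 0.41 -0.29  0.08] gap -0.0 q [ 0.44  0.35 -0.24  0.98 -0.    1.51]
t 8.75 pos [458.  307.  154.3] rot [3.139 0.007 0.507] F [-1.6   0.15 -0.87] gap -0.0 q [ 0.44  0.35 -0.24  0.98 -0.    1.5 ]
[[9.8, -9.0, -0.3, 0, 0, 0.163], [21.8, -14.6, -0.4, 0, 0, 0.308], [34.7, -12.0, -0.5, 0, 0, 0.453], [46.1, -5.5, -0.6, 0, 0, 0.597], [55.8, 3.5, -0.6, 0, 0, 0.742], [60.5, 15.9, -0.6, 0, 0, 0.886], [59.8, 28.7, -0.6, 0, 0, 1.031], [55.8, 28.8, -0.6, 0, 0, 1.031]]
```

View pics/line6.png

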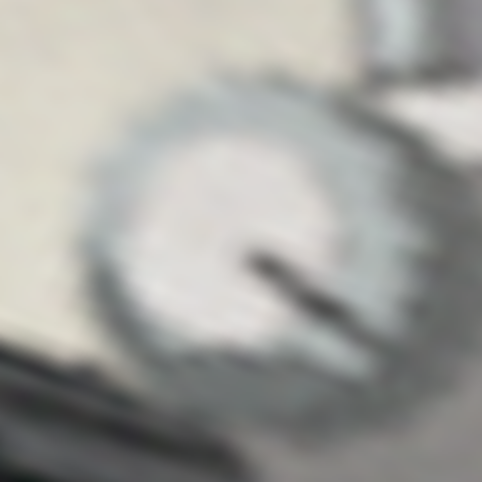

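Request:
send_rows([
  [[9.8,-9.0,-0.3,0,0,0.163],[21.8,-14.6,-0.4,0,0,0.308],[34.7,-12.0,-0.5,0,0,0.453],[46.1,-5.5,-0.6,0,0,0.597],[55.8,3.5,-0.6,0,0,0.742],[60.5,15.9,-0.6,0,0,0.886],[59.8,28.7,-0.6,0,0,1.031],[55.8,28.8,-0.6,0,0,1.031]],
])

```text
t: 9.55
tool_pos: [521.1, 308.6, 154.4]
ee_rot: [3.135, 0.001, -0.527]
wrist_force: [-0.8, 0.1, -0.4]
finger_gap: -0.001
```

Run:
```python
from plant import env
from h import *
o=st(env);print(fwd(o,(489,290.6),32,150,-30,28,82,20.7))
```

```text
t 9.55 pos [521.1 308.6 154.4] rot [ 3.135e+00  1.000e-03 -5.270e-01] F [-0.82  0.06 -0.37] gap -0.001 q [ 0.4   0.43 -0.11  1.04 -0.    2.5 ]
[[-3.1, 2.2, -0.6, 0, 0, -0.003], [-12.4, -0.7, -0.6, 0, 0, -0.148], [-22.0, -0.4, -0.6, 0, 0, -0.293], [-31.0, 2.5, -0.5, 0, 0, -0.437], [-39.0, 7.2, -0.5, 0, 0, -0.582], [-45.9, 13.7, -0.4, 0, 0, -0.727], [-50.5, 22.2, -0.4, 0, 0, -0.871], [-52.1, 31.9, -0.3, 0, 0, -1.016]]
```

Request:
send_rows([
  [[-3.1,2.2,-0.6,0,0,0],[-12.4,-0.7,-0.6,0,0,-0.148],[-22.0,-0.4,-0.6,0,0,-0.293],[-31.0,2.5,-0.5,0,0,-0.437],[-39.0,7.2,-0.5,0,0,-0.582],[-45.9,13.7,-0.4,0,0,-0.727],[-50.5,22.2,-0.4,0,0,-0.871],[-52.1,31.9,-0.3,0,0,-1.016]],
])

```text
t: 10.35
tool_pos: [458.5, 308.0, 155.2]
ee_rot: [3.139, 0.007, 0.5]
wrist_force: [0.6, -0.3, 0.5]
finger_gap: -0.002
```

Run:
```python
from plant import env
from h import *
o=st(env);line(env,'7',94.3);o=st(env)
print(ret(o,(489,290.6),150,30,28,-30,82.5))
```

```text
t 10.35 pos [458.5 308.  155.2] rot [3.139 0.007 0.5  ] F [ 0.62 -0.33  0.5 ] gap -0.002 q [ 0.44  0.35 -0.24  0.99 -0.    1.51]
t 10.4 pos [457.6 307.  155.2] rot [3.139 0.008 0.509] F [-1.1  -0.84 -0.16] gap -0.002 q [ 0.44  0.35 -0.24  0.99 -0.    1.5 ]
[[10.0, -8.8, -0.4, 0, 0, 0.165], [22.0, -14.4, -0.5, 0, 0, 0.309], [34.9, -11.8, -0.6, 0, 0, 0.454], [46.4, -5.3, -0.7, 0, 0, 0.599], [56.1, 3.8, -0.7, 0, 0, 0.743], [60.8, 16.2, -0.7, 0, 0, 0.888], [60.1, 29.0, -0.7, 0, 0, 1.032], [56.1, 29.0, -0.7, 0, 0, 1.032]]
```

View pics/line7.png

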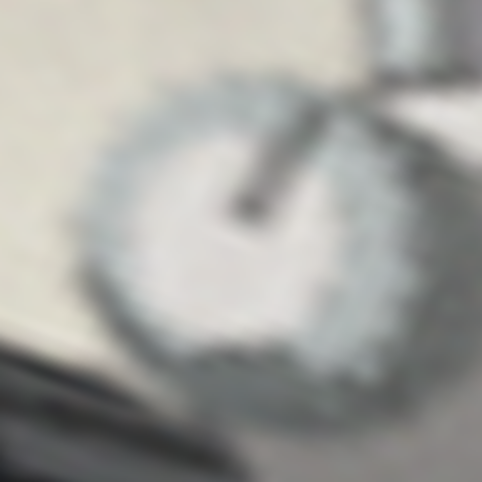

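Request:
send_rows([
  [[10.0,-8.8,-0.4,0,0,0.163],[22.0,-14.4,-0.5,0,0,0.308],[34.9,-11.8,-0.6,0,0,0.453],[46.4,-5.3,-0.7,0,0,0.597],[56.1,3.8,-0.7,0,0,0.742],[60.8,16.2,-0.7,0,0,0.886],[60.1,29.0,-0.7,0,0,1.031],[56.1,29.0,-0.7,0,0,1.031]],
])

```text
t: 11.2
tool_pos: [521.0, 308.8, 155.5]
ee_rot: [3.134, 0.002, -0.525]
wrist_force: [0.3, -0.2, 0.2]
finger_gap: -0.003
```

```bash
sed -i "s/\[0,0\]+\[round(float(R.from_matrix(X\[:3,:3\]).as_rotvec()\[2\]),3)\]/[round(float(v),3) for v in R.from_matrix(X[:3,:3]).as_rotvec()]/" h.py
python3 - <<'E'
from plant import env
from h import *
o=st(env);print(fwd(o,(489,290.6),32,150,-30,28,83,20.4))
E
```

```text
t 11.2 pos [521.  308.8 155.5] rot [ 3.134e+00  2.000e-03 -5.250e-01] F [ 0.26 -0.15  0.2 ] gap -0.003 q [ 0.4   0.43 -0.11  1.04 -0.    2.49]
[[-3.1, 2.6, -0.5, 0.008, 0.002, -0.002], [-12.3, -0.3, -0.5, 0.008, 0.002, -0.146], [-21.8, 0.0, -0.5, 0.008, 0.003, -0.291], [-30.7, 2.8, -0.4, 0.007, 0.004, -0.436], [-38.7, 7.5, -0.4, 0.007, 0.004, -0.58], [-45.5, 13.9, -0.3, 0.007, 0.005, -0.725], [-50.1, 22.3, -0.2, 0.007, 0.005, -0.869], [-51.6, 31.9, -0.1, 0.006, 0.006, -1.014]]
```

Request:
send_rows([
  [[-3.1,2.6,-0.5,0.008,0.002,0],[-12.3,-0.3,-0.5,0.008,0.002,-0.146],[-21.8,0,-0.5,0.008,0.003,-0.291],[-30.7,2.8,-0.4,0.007,0.004,-0.436],[-38.7,7.5,-0.4,0.007,0.004,-0.58],[-45.5,13.9,-0.3,0.007,0.005,-0.725],[-50.1,22.3,-0.2,0.007,0.005,-0.869],[-51.6,31.9,-0.1,0.006,0.006,-1.014]],
])

```text
t: 12.0
tool_pos: [458.7, 307.8, 156.2]
ee_rot: [-3.141, -0.0, 0.5]
wrist_force: [0.8, 0.9, -0.1]
finger_gap: -0.002
```

Run:
```python
from plant import env
from h import *
o=st(env);line(env,'8',95);o=st(env)
print(ret(o,(489,290.6),150,30,28,-30,83.5))
```

```text
t 12.0 pos [458.7 307.8 156.2] rot [-3.141 -0.     0.5  ] F [ 0.79  0.86 -0.12] gap -0.002 q [ 0.44  0.35 -0.24  0.98  0.    1.51]
t 12.05 pos [457.9 306.8 156.1] rot [3.141e+00 1.000e-03 5.090e-01] F [-0.71 -0.9   1.16] gap -0.001 q [ 0.44  0.35 -0.25  0.98 -0.    1.5 ]
[[9.9, -9.2, -0.4, 0.0, 0.001, 0.164], [21.9, -14.7, -0.4, 0.0, 0.001, 0.309], [34.8, -12.1, -0.4, 0.0, 0.001, 0.454], [46.2, -5.6, -0.4, 0.0, 0.001, 0.598], [56.0, 3.4, -0.4, 0.0, 0.001, 0.743], [60.6, 15.8, -0.4, 0.0, 0.001, 0.888], [59.9, 28.7, -0.4, 0.0, 0.001, 1.032], [55.9, 28.7, -0.4, 0.0, 0.001, 1.032]]
```

View pics/line8.png

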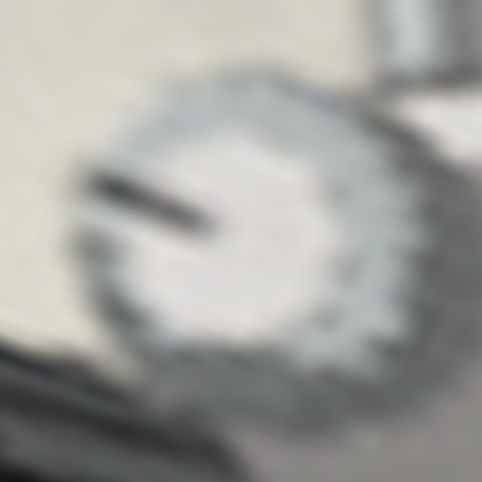

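Request:
send_rows([
  [[9.9,-9.2,-0.4,0,0,0.163],[21.9,-14.7,-0.4,0,0,0.308],[34.8,-12.1,-0.4,0,0,0.453],[46.2,-5.6,-0.4,0,0,0.597],[56.0,3.4,-0.4,0,0,0.742],[60.6,15.8,-0.4,0,0,0.886],[59.9,28.7,-0.4,0,0,1.031],[55.9,28.7,-0.4,0,0,1.031]],
])

```text
t: 12.85
tool_pos: [520.9, 308.7, 156.4]
ee_rot: [3.141, 0.0, -0.526]
wrist_force: [0.8, 0.1, 0.2]
finger_gap: -0.001
```

Run:
```python
from plant import env
from h import *
o=st(env);print(fwd(o,(489,290.6),32,150,-30,28,84,20.4))
```

```text
t 12.85 pos [520.9 308.7 156.4] rot [ 3.141  0.    -0.526] F [0.8  0.06 0.16] gap -0.001 q [ 0.4   0.43 -0.11  1.03 -0.    2.49]
[[-3.0, 2.4, -0.6, 0.0, 0.0, -0.002], [-12.2, -0.5, -0.6, 0.0, 0.0, -0.147], [-21.8, -0.1, -0.6, 0.0, 0.0, -0.291], [-30.6, 2.7, -0.6, 0.0, 0.0, -0.436], [-38.6, 7.3, -0.6, 0.0, 0.0, -0.58], [-45.5, 13.8, -0.6, 0.0, 0.0, -0.725], [-50.1, 22.2, -0.6, 0.0, 0.0, -0.87], [-51.6, 31.7, -0.6, 0.0, 0.0, -1.014]]
```

Request:
send_rows([
  [[-3.0,2.4,-0.6,0,0,0],[-12.2,-0.5,-0.6,0,0,-0.147],[-21.8,-0.1,-0.6,0,0,-0.291],[-30.6,2.7,-0.6,0,0,-0.436],[-38.6,7.3,-0.6,0,0,-0.58],[-45.5,13.8,-0.6,0,0,-0.725],[-50.1,22.2,-0.6,0,0,-0.87],[-51.6,31.7,-0.6,0,0,-1.014]],
])

```text
t: 13.65
tool_pos: [458.7, 307.9, 157.3]
ee_rot: [-3.141, 0.0, 0.5]
wrist_force: [0.2, 0.3, -0.4]
finger_gap: -0.002
```

Run:
```python
from plant import env
from h import *
o=st(env);line(env,'9',96);o=st(env)
print(ret(o,(489,290.6),150,30,28,-30,84.5))
```

```text
t 13.65 pos [458.7 307.9 157.3] rot [-3.141  0.     0.5  ] F [ 0.16  0.28 -0.44] gap -0.002 q [ 0.44  0.35 -0.24  0.98  0.    1.51]
t 13.7 pos [457.9 306.9 157.3] rot [-3.142e+00  1.000e-03  5.080e-01] F [-0.64  0.09  0.7 ] gap -0.001 q [ 0.44  0.34 -0.24  0.98 -0.    1.5 ]
[[9.8, -9.0, -0.2, 0.0, 0.001, 0.164], [21.8, -14.5, -0.2, 0.0, 0.001, 0.309], [34.7, -12.0, -0.2, 0.0, 0.001, 0.453], [46.2, -5.5, -0.3, 0.0, 0.001, 0.598], [55.9, 3.6, -0.3, 0.0, 0.001, 0.743], [60.5, 16.0, -0.3, 0.001, 0.001, 0.887], [59.9, 28.8, -0.3, 0.001, 0.001, 1.032], [55.9, 28.8, -0.3, 0.001, 0.001, 1.032]]
```

View pics/line9.png

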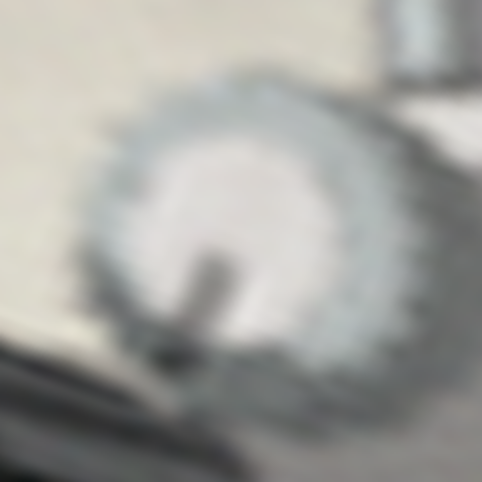

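Request:
send_rows([
  [[9.8,-9.0,-0.2,0,0,0.163],[21.8,-14.5,-0.2,0,0,0.308],[34.7,-12.0,-0.2,0,0,0.453],[46.2,-5.5,-0.3,0,0,0.597],[55.9,3.6,-0.3,0,0,0.742],[60.5,16.0,-0.3,0,0,0.886],[59.9,28.8,-0.3,0,0,1.031],[55.9,28.8,-0.3,0,0,1.031]],
])

```text
t: 14.5
tool_pos: [521.0, 308.8, 157.5]
ee_rot: [3.141, 0.0, -0.526]
wrist_force: [0.9, -1.0, 0.4]
finger_gap: 0.0
```

Run:
```python
from plant import env
from h import *
o=st(env);print(fwd(o,(489,290.6),32,150,-30,28,85,20.4))
```

```text
t 14.5 pos [521.  308.8 157.5] rot [ 3.141  0.    -0.526] F [ 0.91 -1.05  0.4 ] gap 0.0 q [ 0.4   0.43 -0.11  1.04 -0.    2.49]
[[-3.1, 2.6, -0.5, 0.001, 0.0, -0.002], [-12.3, -0.3, -0.5, 0.001, 0.001, -0.147], [-21.8, 0.0, -0.5, 0.001, 0.001, -0.291], [-30.7, 2.8, -0.5, 0.001, 0.001, -0.436], [-38.7, 7.5, -0.5, 0.001, 0.001, -0.581], [-45.5, 13.9, -0.5, 0.001, 0.001, -0.725], [-50.1, 22.3, -0.5, 0.001, 0.001, -0.87], [-51.6, 31.9, -0.5, 0.001, 0.001, -1.015]]
```

Request:
send_rows([
  [[-3.1,2.6,-0.5,0,0,0],[-12.3,-0.3,-0.5,0,0,-0.147],[-21.8,0,-0.5,0,0,-0.291],[-30.7,2.8,-0.5,0,0,-0.436],[-38.7,7.5,-0.5,0,0,-0.58],[-45.5,13.9,-0.5,0,0,-0.725],[-50.1,22.3,-0.5,0,0,-0.87],[-51.6,31.9,-0.5,0,0,-1.014]],
])

```text
t: 15.3
tool_pos: [458.7, 307.9, 158.3]
ee_rot: [-3.141, 0.001, 0.5]
wrist_force: [0.7, -0.1, 0.7]
finger_gap: -0.001
```

Run:
```python
from plant import env
from h import *
o=st(env);line(env,'10',96.6);o=st(env)
print(ret(o,(489,290.6),150,40,28,-30,85.5))
```

```text
t 15.3 pos [458.7 307.9 158.3] rot [-3.141e+00  1.000e-03  5.000e-01] F [ 0.66 -0.07  0.72] gap -0.001 q [ 0.44  0.35 -0.24  0.99  0.    1.51]
t 15.35 pos [457.8 306.9 158.3] rot [-3.141e+00  2.000e-03  5.080e-01] F [-1.17 -1.01 -0.11] gap 0.002 q [ 0.44  0.34 -0.24  0.99  0.    1.5 ]
[[8.9, -8.8, -0.3, 0.0, 0.002, 0.164], [19.7, -14.9, -0.3, 0.0, 0.002, 0.309], [31.8, -13.4, -0.3, 0.0, 0.002, 0.454], [42.6, -8.0, -0.3, 0.0, 0.002, 0.598], [52.0, -0.4, -0.4, 0.001, 0.002, 0.743], [57.6, 10.2, -0.4, 0.001, 0.002, 0.887], [59.0, 21.8, -0.4, 0.001, 0.002, 1.032], [55.0, 22.5, -0.4, 0.001, 0.002, 1.032]]
```

View pics/line10.png

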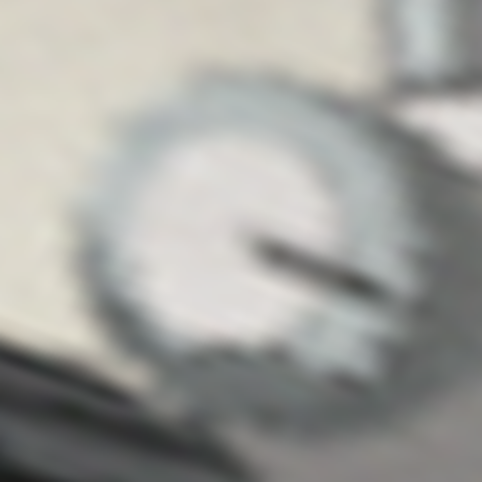

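Request:
send_rows([
  [[8.9,-8.8,-0.3,0,0,0.163],[19.7,-14.9,-0.3,0,0,0.308],[31.8,-13.4,-0.3,0,0,0.453],[42.6,-8.0,-0.3,0,0,0.597],[52.0,-0.4,-0.4,0,0,0.742],[57.6,10.2,-0.4,0,0,0.886],[59.0,21.8,-0.4,0,0,1.031],[55.0,22.5,-0.4,0,0,1.031]],
])

```text
t: 16.15
tool_pos: [517.1, 314.0, 158.5]
ee_rot: [3.14, 0.001, -0.525]
wrist_force: [0.2, 0.3, -0.8]
finger_gap: 0.0
```

Run:
```python
from plant import env
from h import *
o=st(env);print(fwd(o,(489,290.6),42,140,-30,20,86,20.6))
```

```text
t 16.15 pos [517.1 314.  158.5] rot [ 3.14e+00  1.00e-03 -5.25e-01] F [ 0.2   0.29 -0.75] gap 0.0 q [ 0.41  0.43 -0.11  1.04 -0.    2.5 ]
[[-2.5, 3.1, -0.5, 0.002, 0.001, -0.002], [-10.4, 2.2, -0.5, 0.001, 0.001, -0.126], [-18.1, 3.1, -0.5, 0.001, 0.001, -0.251], [-25.5, 5.5, -0.5, 0.001, 0.001, -0.376], [-32.3, 9.1, -0.5, 0.001, 0.001, -0.5], [-38.4, 14.2, -0.5, 0.001, 0.002, -0.625], [-42.8, 20.9, -0.4, 0.001, 0.002, -0.75], [-45.3, 28.6, -0.4, 0.001, 0.002, -0.874]]
```

Request:
send_rows([
  [[-2.5,3.1,-0.5,0,0,0],[-10.4,2.2,-0.5,0,0,-0.126],[-18.1,3.1,-0.5,0,0,-0.25],[-25.5,5.5,-0.5,0,0,-0.376],[-32.3,9.1,-0.5,0,0,-0.5],[-38.4,14.2,-0.5,0,0,-0.625],[-42.8,20.9,-0.4,0,0,-0.75],[-45.3,28.6,-0.4,0,0,-0.874]],
])

```text
t: 16.95
tool_pos: [462.0, 312.6, 159.2]
ee_rot: [-3.141, 0.002, 0.359]
wrist_force: [-0.2, -0.2, 0.3]
finger_gap: -0.001
```

Run:
```python
from plant import env
from h import *
o=st(env);line(env,'11',97.5);o=st(env)
print(ret(o,(489,290.6),142,50,20,-25,86))
```

```text
t 16.95 pos [462.  312.6 159.2] rot [-3.141e+00  2.000e-03  3.590e-01] F [-0.21 -0.17  0.3 ] gap -0.001 q [ 0.44  0.35 -0.22  0.99  0.    1.66]
t 17.0 pos [461.1 311.9 159.2] rot [3.142e+00 3.000e-03 3.660e-01] F [-0.85 -0.64  0.32] gap -0.003 q [ 0.44  0.35 -0.23  1.    0.    1.65]
[[6.3, -7.9, 0.2, 0.0, 0.003, 0.13], [14.8, -14.4, 0.2, 0.0, 0.003, 0.242], [25.0, -14.5, 0.1, 0.001, 0.003, 0.354], [34.6, -11.3, 0.1, 0.001, 0.003, 0.466], [43.5, -6.4, 0.1, 0.001, 0.003, 0.578], [49.9, 1.3, 0.1, 0.001, 0.003, 0.691], [53.4, 10.4, 0.0, 0.001, 0.003, 0.803], [49.9, 12.3, 0.1, 0.001, 0.003, 0.803]]
```

View pics/line11.png

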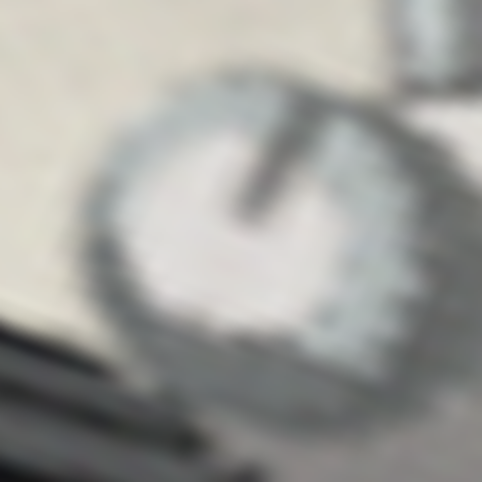

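Request:
send_rows([
  [[6.3,-7.9,0.2,0,0,0.13],[14.8,-14.4,0.2,0,0,0.242],[25.0,-14.5,0.1,0,0,0.354],[34.6,-11.3,0.1,0,0,0.466],[43.5,-6.4,0.1,0,0,0.578],[49.9,1.3,0.1,0,0,0.691],[53.4,10.4,0,0,0,0.803],[49.9,12.3,0,0,0,0.803]],
])

```text
t: 17.8
tool_pos: [512.3, 318.3, 159.0]
ee_rot: [3.14, 0.002, -0.438]
wrist_force: [0.8, 0.8, 0.2]
finger_gap: -0.003
```

Run:
```python
from plant import env
from h import *
o=st(env);print(fwd(o,(489,290.6),45,138,-25,20,86.5,20.7))
```

```text
t 17.8 pos [512.3 318.3 159. ] rot [ 3.14e+00  2.00e-03 -4.38e-01] F [0.8  0.77 0.2 ] gap -0.003 q [ 0.42  0.42 -0.11  1.04  0.    2.43]
[[1.9, 3.9, -0.5, 0.002, 0.002, -0.002], [-5.6, 2.7, -0.5, 0.002, 0.002, -0.114], [-13.1, 3.3, -0.4, 0.002, 0.002, -0.226], [-20.2, 5.2, -0.4, 0.002, 0.002, -0.338], [-26.9, 8.2, -0.4, 0.001, 0.002, -0.45], [-33.0, 12.5, -0.4, 0.001, 0.002, -0.563], [-38.0, 18.3, -0.4, 0.001, 0.002, -0.675], [-41.3, 25.3, -0.4, 0.001, 0.002, -0.787]]
```

Request:
send_rows([
  [[1.9,3.9,-0.5,0,0,0],[-5.6,2.7,-0.5,0,0,-0.114],[-13.1,3.3,-0.4,0,0,-0.226],[-20.2,5.2,-0.4,0,0,-0.338],[-26.9,8.2,-0.4,0,0,-0.45],[-33.0,12.5,-0.4,0,0,-0.563],[-38.0,18.3,-0.4,0,0,-0.675],[-41.3,25.3,-0.4,0,0,-0.787]],
])

```text
t: 18.6
tool_pos: [463.0, 313.2, 159.8]
ee_rot: [-3.141, 0.002, 0.358]
wrist_force: [0.2, -0.4, -0.1]
finger_gap: 0.002
```

Run:
```python
from plant import env
from h import *
o=st(env);line(env,'12',98.2);o=st(env)
```

```text
t 18.6 pos [463.  313.2 159.8] rot [-3.141e+00  2.000e-03  3.580e-01] F [ 0.17 -0.43 -0.05] gap 0.002 q [ 0.44  0.35 -0.22  1.    0.    1.66]
t 18.65 pos [462.1 312.5 159.8] rot [3.142e+00 3.000e-03 3.640e-01] F [-0.3  -0.28  0.64] gap 0.003 q [ 0.44  0.35 -0.22  1.    0.    1.65]
```

View pics/line12.png

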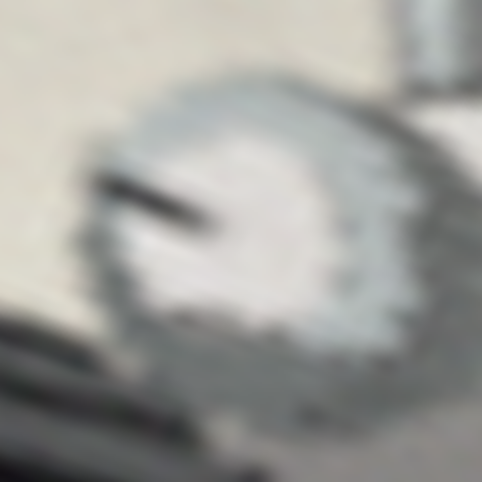

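Request:
send_rows([
  [[-5,-6,-5,0,0,-0.14],[-11,-4,-10,0,0,-0.28],[-17,0,-15,0,0,-0.42],[-23,4,-20,0,0,-0.56],[-30,8,-25,0,0,-0.7],[-36,12,-25,0,0,-0.84],[-37.3,13.6,-25,0,0,-0.98],[-37.3,13.6,-25,0,0,-1.12]],
])

```text
t: 19.45
tool_pos: [431.5, 286.5, 185.2]
ee_rot: [-3.139, 0.001, 1.491]
wrist_force: [0.2, 0.1, 0.3]
finger_gap: 0.002
```

Run:
```python
from plant import env
from h import *
st(env)
o,p,d,C=snap(env,'wrist','13');o,p,d,C=snap(env,'side','13')
st(env)
```

```text
t 19.45 pos [431.5 286.5 185.2] rot [-3.139e+00  1.000e-03  1.491e+00] F [0.23 0.14 0.29] gap 0.002 q [ 0.42  0.27 -0.28  1.03  0.    0.5 ]
t 19.55 pos [431.8 286.6 185.1] rot [-3.139e+00  1.000e-03  1.487e+00] F [-0.52 -0.64 -0.05] gap -0.0 q [ 0.42  0.27 -0.27  1.03  0.    0.51]
```

View pics/wrist13.png

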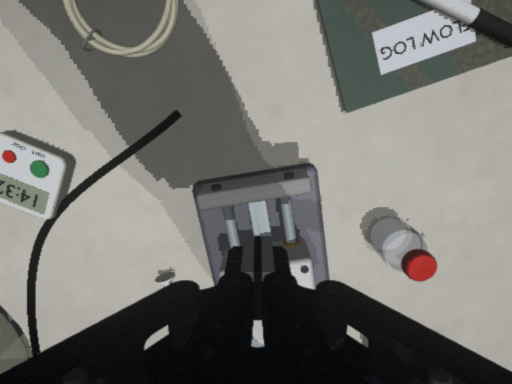

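View pics/side13.png

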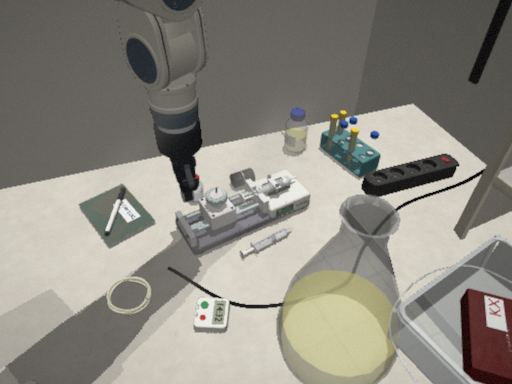

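Run:
```python
from plant import env
from h import *
m=env.camera_model('side');a=[]
for n,t,z in [('side','0',72),('side','13',72)]:
    im=rect(cv2.imread(f'pics/{n}{t}.png'),env.camera_model(n),(505,292),z,half=66,s=3)
    a.append(im)
cv2.imwrite('pics/r13.png',np.hstack(a))
im=rect(cv2.imread('pics/top0.png'),env.camera_model('top'),(505,292),60,half=66,s=4)
for k in range(0,528,40): cv2.putText(im,str(505-(k-264)/4),(0,k),0,.35,(0,0,255))
cv2.imwrite('pics/r13t.png',im)
p=cv2.imread('pics/side13.png');cv2.imwrite('pics/s13z.png',cv2.resize(p[165:245,165:315],None,fx=5,fy=5,interpolation=cv2.INTER_CUBIC))
```

```text
(no output)
```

View pics/r13.png

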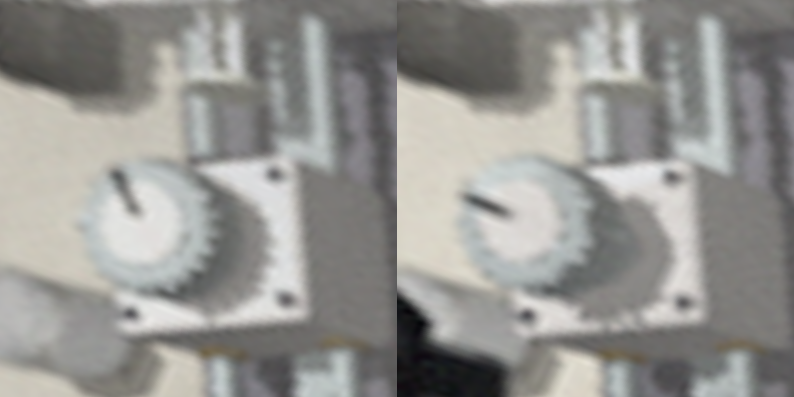

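View pics/r13t.png

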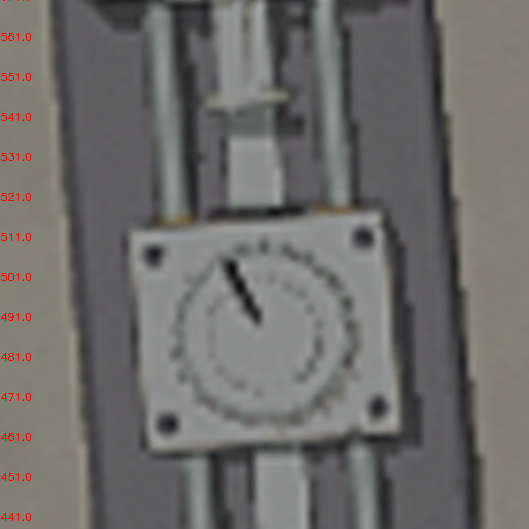

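View pics/s13z.png

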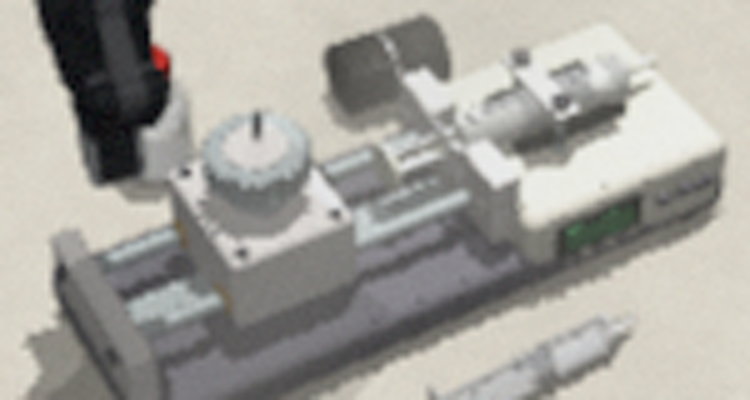

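Request:
send_rows([
  [[1.2,5,5,0,0,-0.1],[1.2,8,14,0,0,-0.162],[1.2,10.3,24,0,0,-0.162],[1.2,10.3,34,0,0,-0.162],[1.2,10.3,44,0,0,-0.162],[1.2,10.3,50,0,0,-0.162],[1.2,10.3,54,0,0,-0.162],[1.2,10.3,54,0,0,-0.162]],
])

```text
t: 20.35
tool_pos: [441.7, 286.9, 130.6]
ee_rot: [-3.138, 0.001, 1.648]
wrist_force: [-0.5, 0.0, 0.6]
finger_gap: 0.004
```

Run:
```python
from plant import env
from h import *
st(env)
o,p,d,C=snap(env,'side','14');st(env)
cv2.imwrite('pics/s14z.png',cv2.resize(p[165:245,165:315,::-1],None,fx=5,fy=5,interpolation=cv2.INTER_CUBIC))
```

```text
t 20.35 pos [441.7 286.9 130.6] rot [-3.138e+00  1.000e-03  1.648e+00] F [-0.49  0.05  0.56] gap 0.004 q [ 0.42  0.33 -0.34  0.9   0.    0.34]
t 20.4 pos [441.9 286.9 131. ] rot [-3.138e+00  1.000e-03  1.649e+00] F [ 1.01 -0.05 -0.29] gap 0.002 q [ 0.42  0.33 -0.34  0.9   0.    0.34]
```

View pics/s14z.png

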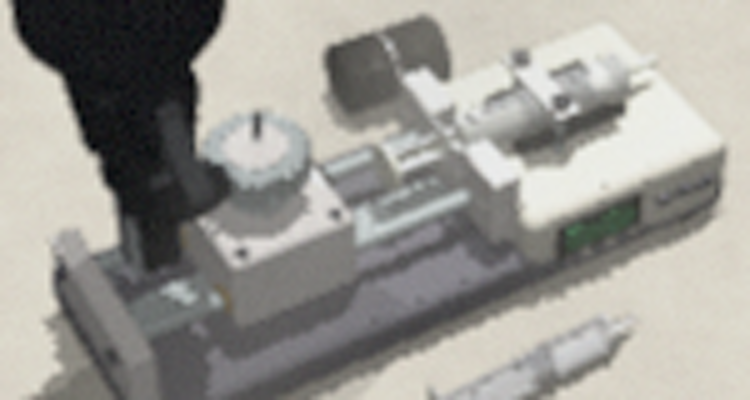

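Request:
send_rows([
  [[0,3,0,0,0,0],[0,6,0,0,0,0],[0,8,0,0,0,0],[0,10,0,0,0,0],[0,12,0,0,0,0],[0,14,0,0,0,0],[0,16,0,0,0,0],[0,18,0,0,0,0]],
])

```text
t: 21.2
tool_pos: [459.9, 288.4, 131.0]
ee_rot: [-3.138, 0.001, 1.649]
wrist_force: [-3.8, 0.5, 3.0]
finger_gap: -0.0
```

```bash
cat >> h.py <<'E'
def sz(env,tag):
    o,p,d,C=snap(env,'side',tag)
    cv2.imwrite(f'pics/s{tag}z.png',cv2.resize(p[165:245,165:315,::-1],None,fx=5,fy=5,interpolation=cv2.INTER_CUBIC))
E
python3 - <<'E'
from plant import env
from h import *
st(env);sz(env,'15');st(env)
E
```

```text
t 21.2 pos [459.9 288.4 131. ] rot [-3.138e+00  1.000e-03  1.649e+00] F [-3.77  0.48  2.97] gap -0.0 q [ 0.41  0.36 -0.3   0.92  0.    0.33]
t 21.25 pos [460.2 288.4 131. ] rot [-3.138e+00  1.000e-03  1.649e+00] F [-2.85 -0.36  2.03] gap 0.003 q [ 0.41  0.36 -0.3   0.92  0.    0.33]
```

View pics/s15z.png

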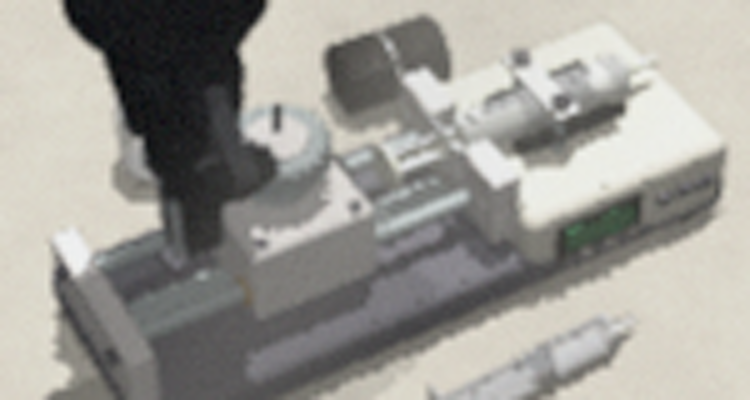

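Request:
send_rows([
  [[0,2,0,0,0,0],[0,4,0,0,0,0],[0,6,0,0,0,0],[0,8,0,0,0,0],[0,9,0,0,0,0],[0,10,0,0,0,0],[0,10.5,0,0,0,0],[0,11,0,0,0,0]],
])

```text
t: 22.05
tool_pos: [471.2, 289.3, 130.9]
ee_rot: [-3.138, 0.001, 1.649]
wrist_force: [-3.8, 1.7, 1.9]
finger_gap: 0.0
```

Run:
```python
from plant import env
from h import *
st(env);sz(env,'16');o,p,d,C=snap(env,'top','16');st(env)
cv2.imwrite('pics/t16z.png',cv2.resize(p[130:280,180:320,::-1],None,fx=4,fy=4,interpolation=cv2.INTER_CUBIC))
```

```text
t 22.05 pos [471.2 289.3 130.9] rot [-3.138e+00  1.000e-03  1.649e+00] F [-3.76  1.65  1.92] gap 0.0 q [ 0.4   0.37 -0.28  0.92  0.    0.32]
t 22.15 pos [471.3 289.3 130.9] rot [-3.139e+00  1.000e-03  1.649e+00] F [-2.32 -0.2   1.72] gap 0.002 q [ 0.4   0.37 -0.28  0.92  0.    0.32]
```

View pics/s16z.png

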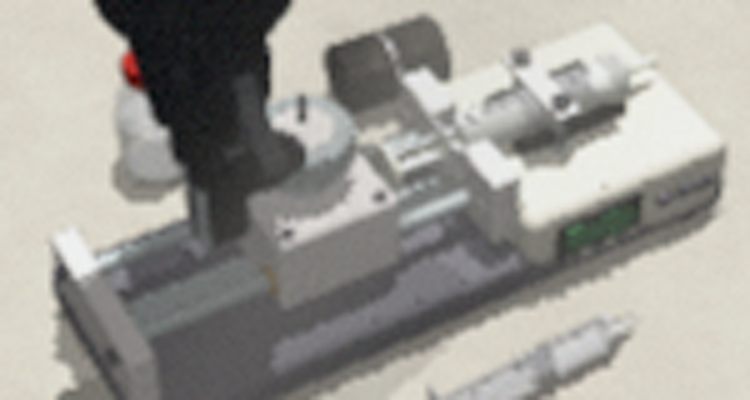

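View pics/t16z.png

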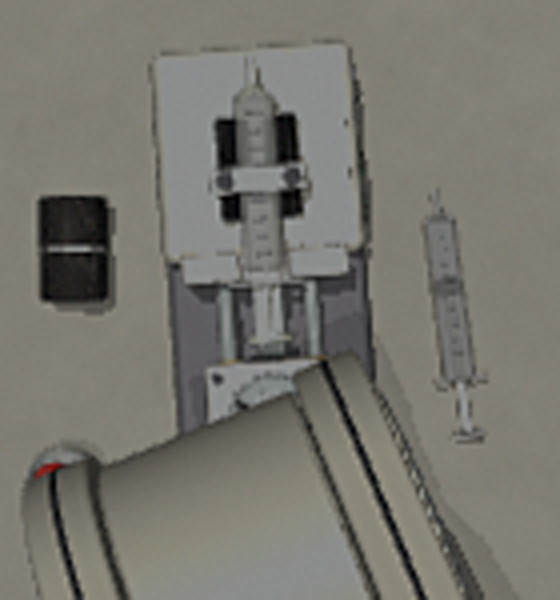

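Request:
send_rows([
  [[0,0.5,0,0,0,0],[0,1,0,0,0,0],[0,1.5,0,0,0,0],[0,2,0,0,0,0],[0,2.3,0,0,0,0],[0,2.6,0,0,0,0],[0,2.9,0,0,0,0],[0,3,0,0,0,0]],
])

```text
t: 22.95
tool_pos: [474.3, 289.5, 130.9]
ee_rot: [-3.138, 0.001, 1.649]
wrist_force: [-3.2, 1.3, 1.7]
finger_gap: -0.003
```

```bash
cat >> h.py <<'E'
def tz(env,tag):
    o,p,d,C=snap(env,'top',tag)
    cv2.imwrite(f'pics/t{tag}z.png',cv2.resize(p[190:240,220:280,::-1],None,fx=10,fy=10,interpolation=cv2.INTER_CUBIC))
E
python3 - <<'E'
from plant import env
from h import *
st(env);tz(env,'17');st(env)
E
```

```text
t 22.95 pos [474.3 289.5 130.9] rot [-3.138e+00  1.000e-03  1.649e+00] F [-3.18  1.31  1.7 ] gap -0.003 q [ 0.4   0.38 -0.27  0.93  0.    0.32]
t 23.0 pos [474.3 289.5 130.9] rot [-3.139e+00  1.000e-03  1.649e+00] F [-2.89  0.3   1.49] gap -0.003 q [ 0.4   0.38 -0.27  0.93  0.    0.32]
```

View pics/t17z.png

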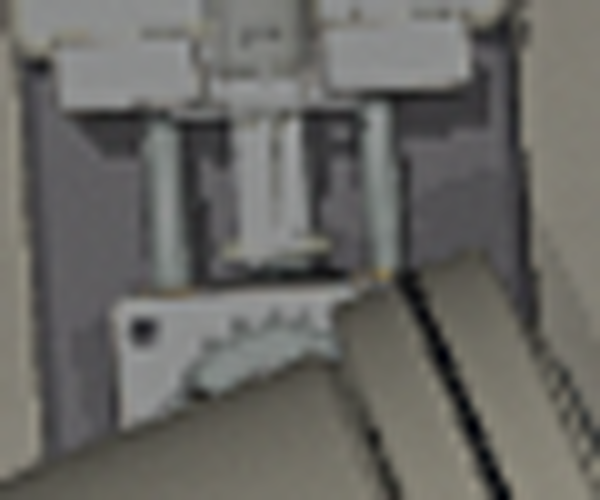

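Request:
send_rows([
  [[0,0.2,0,0,0,0],[0,0.4,0,0,0,0],[0,0.6,0,0,0,0],[0,0.8,0,0,0,0],[0,0.8,0,0,0,0],[0,0.8,0,0,0,0],[0,0.8,0,0,0,0],[0,0.8,0,0,0,0]],
])

```text
t: 23.8
tool_pos: [475.1, 289.6, 130.9]
ee_rot: [-3.139, 0.001, 1.649]
wrist_force: [-2.8, 1.5, 1.7]
finger_gap: -0.003
```

Request:
send_rows([
  [[0,0.2,0,0,0,0],[0,0.4,0,0,0,0],[0,0.6,0,0,0,0],[0,0.6,0,0,0,0],[0,0.6,0,0,0,0],[0,0.6,0,0,0,0],[0,0.6,0,0,0,0],[0,0.6,0,0,0,0]],
])

```text
t: 24.6
tool_pos: [475.7, 289.7, 130.9]
ee_rot: [-3.139, 0.001, 1.649]
wrist_force: [-3.1, 1.5, 0.9]
finger_gap: 0.001
```

Request:
send_rows([
  [[0,0.2,0,0,0,0],[0,0.4,0,0,0,0],[0,0.6,0,0,0,0],[0,0.6,0,0,0,0],[0,0.6,0,0,0,0],[0,0.6,0,0,0,0],[0,0.6,0,0,0,0],[0,0.6,0,0,0,0]],
])

```text
t: 25.4
tool_pos: [476.4, 289.7, 130.9]
ee_rot: [-3.139, 0.001, 1.648]
wrist_force: [-3.1, 2.2, 1.6]
finger_gap: -0.004
```

Run:
```python
from plant import env
from h import *
st(env);tz(env,'18');st(env)
```

```text
t 25.4 pos [476.4 289.7 130.9] rot [-3.139e+00  1.000e-03  1.648e+00] F [-3.12  2.22  1.57] gap -0.004 q [ 0.4   0.38 -0.27  0.93  0.    0.32]
t 25.45 pos [476.4 289.7 130.9] rot [-3.139e+00  1.000e-03  1.649e+00] F [-2.64  0.85  1.85] gap 0.003 q [ 0.4   0.38 -0.27  0.93  0.    0.32]
```

View pics/t18z.png

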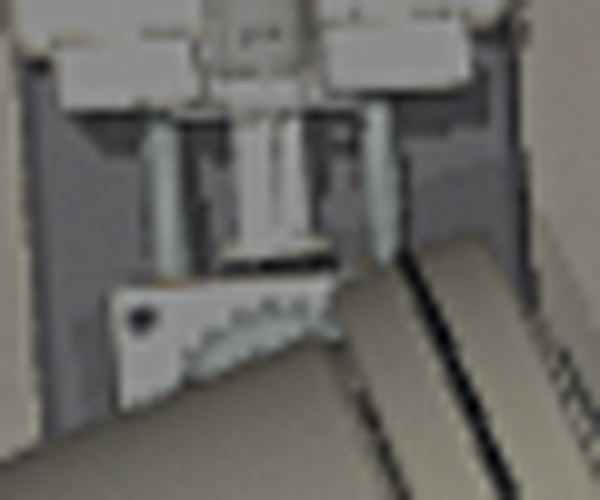

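Request:
send_rows([
  [[0,0.2,0,0,0,0],[0,0.4,0,0,0,0],[0,0.5,0,0,0,0],[0,0.5,0,0,0,0],[0,0.5,0,0,0,0],[0,0.5,0,0,0,0],[0,0.5,0,0,0,0],[0,0.5,0,0,0,0]],
])

```text
t: 26.25
tool_pos: [476.9, 289.7, 130.9]
ee_rot: [-3.139, 0.001, 1.649]
wrist_force: [-3.3, 1.4, 1.5]
finger_gap: -0.003
```

Run:
```python
from plant import env
from h import *
from h import *
a=[]
m=env.camera_model('top')
for t in ['0','17','18']:
    a.append(rect(cv2.imread(f'pics/top{t}.png'),m,(550,296),62,half=24,s=5))
cv2.imwrite('pics/cmp18.png',np.hstack(a))
```

```text
(no output)
```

View pics/cmp18.png

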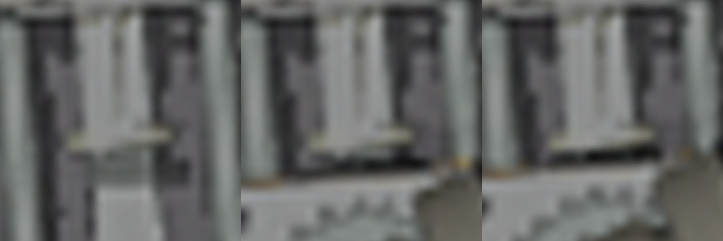

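Request:
send_rows([
  [[0,0.2,0,0,0,0],[0,0.4,0,0,0,0],[0,0.5,0,0,0,0],[0,0.5,0,0,0,0],[0,0.5,0,0,0,0],[0,0.5,0,0,0,0],[0,0.5,0,0,0,0],[0,0.5,0,0,0,0]],
])

```text
t: 27.05
tool_pos: [477.4, 289.8, 130.9]
ee_rot: [-3.139, 0.001, 1.649]
wrist_force: [-2.7, 0.8, 1.2]
finger_gap: 0.001
```

Request:
send_rows([
  [[0,0.2,0,0,0,0],[0,0.4,0,0,0,0],[0,0.5,0,0,0,0],[0,0.5,0,0,0,0],[0,0.5,0,0,0,0],[0,0.5,0,0,0,0],[0,0.5,0,0,0,0],[0,0.5,0,0,0,0]],
])

```text
t: 27.85
tool_pos: [477.8, 289.8, 130.9]
ee_rot: [-3.139, 0.001, 1.649]
wrist_force: [-3.2, 2.0, 1.5]
finger_gap: -0.001
```

Run:
```python
from plant import env
from h import *
st(env);tz(env,'19');st(env)
a=[]
m=env.camera_model('top')
for t in ['0','18','19']:
    a.append(rect(cv2.imread(f'pics/top{t}.png'),m,(550,296),62,half=24,s=5))
cv2.imwrite('pics/cmp19.png',np.hstack(a))
```

```text
t 27.85 pos [477.8 289.8 130.9] rot [-3.139e+00  1.000e-03  1.649e+00] F [-3.25  1.96  1.54] gap -0.001 q [ 0.39  0.38 -0.26  0.93  0.    0.32]
t 27.9 pos [477.8 289.8 130.9] rot [-3.139e+00  1.000e-03  1.648e+00] F [-4.45  1.03  2.25] gap -0.002 q [ 0.39  0.38 -0.26  0.93  0.    0.32]
```

View pics/cmp19.png

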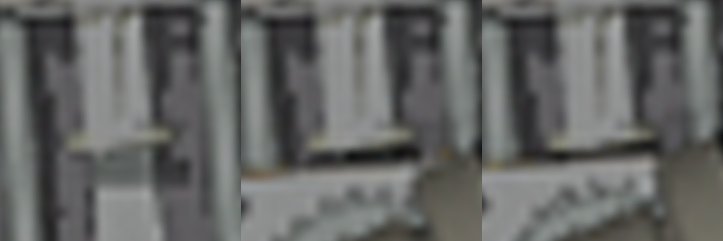

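Request:
send_rows([
  [[0,0.2,0,0,0,0],[0,0.4,0,0,0,0],[0,0.5,0,0,0,0],[0,0.5,0,0,0,0],[0,0.5,0,0,0,0],[0,0.5,0,0,0,0],[0,0.5,0,0,0,0],[0,0.5,0,0,0,0]],
])

```text
t: 28.7
tool_pos: [477.9, 289.8, 130.9]
ee_rot: [-3.138, 0.001, 1.649]
wrist_force: [-6.1, 1.1, 3.0]
finger_gap: -0.003
```

Request:
send_rows([
  [[0,0.2,0,0,0,0],[0,0.4,0,0,0,0],[0,0.5,0,0,0,0],[0,0.5,0,0,0,0],[0,0.5,0,0,0,0],[0,0.5,0,0,0,0],[0,0.5,0,0,0,0],[0,0.5,0,0,0,0]],
])

```text
t: 29.5
tool_pos: [478.0, 289.8, 130.9]
ee_rot: [-3.137, 0.001, 1.649]
wrist_force: [-7.1, 0.4, 4.1]
finger_gap: -0.003
```

Request:
send_rows([
  [[0,-3,0,0,0,0],[0,-10,0,0,0,0],[0,-18,0,0,0,0],[0,-24,0,0,0,0],[0,-25,-15,0,0,0],[0,-25,-40,0,0,0],[0,-45,-75,0,0,0],[0,-80,-110,0,0,0]],
])

```text
t: 30.3
tool_pos: [399.0, 283.6, 241.9]
ee_rot: [-3.137, 0.001, 1.648]
wrist_force: [-0.2, 0.0, 0.5]
finger_gap: 0.005
```

Run:
```python
from plant import env
from h import *
st(env);tz(env,'20');line(env,'20',98.4,(516,293));st(env)
a=[]
m=env.camera_model('top')
for t in ['0','19','20']:
    a.append(rect(cv2.imread(f'pics/top{t}.png'),m,(550,296),62,half=24,s=5))
cv2.imwrite('pics/cmp20.png',np.hstack(a))
p=cv2.imread('pics/top20.png');cv2.imwrite('pics/t20f.png',cv2.resize(p[130:280,160:320],None,fx=4,fy=4,interpolation=cv2.INTER_CUBIC))
```

```text
t 30.3 pos [399.  283.6 241.9] rot [-3.137e+00  1.000e-03  1.648e+00] F [-0.19  0.05  0.52] gap 0.005 q [ 0.45  0.19 -0.24  1.15  0.    0.37]
t 30.4 pos [396.6 283.9 245.7] rot [ 3.141e+00 -1.000e-03  1.650e+00] F [0.54 0.54 0.36] gap -0.002 q [ 0.45  0.18 -0.24  1.16  0.    0.37]
```

View pics/cmp20.png

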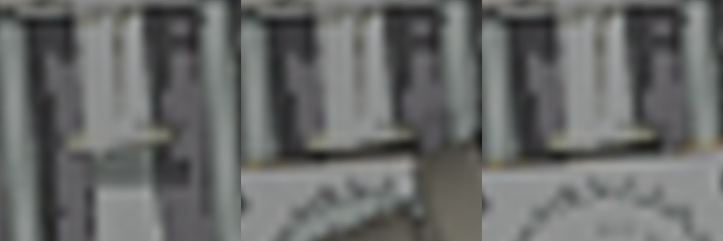

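View pics/line20.png

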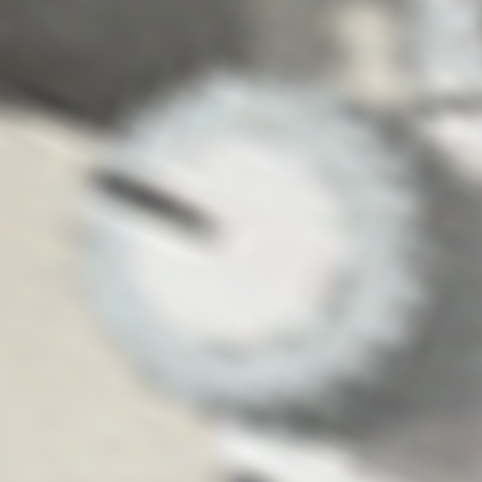

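View pics/t20f.png

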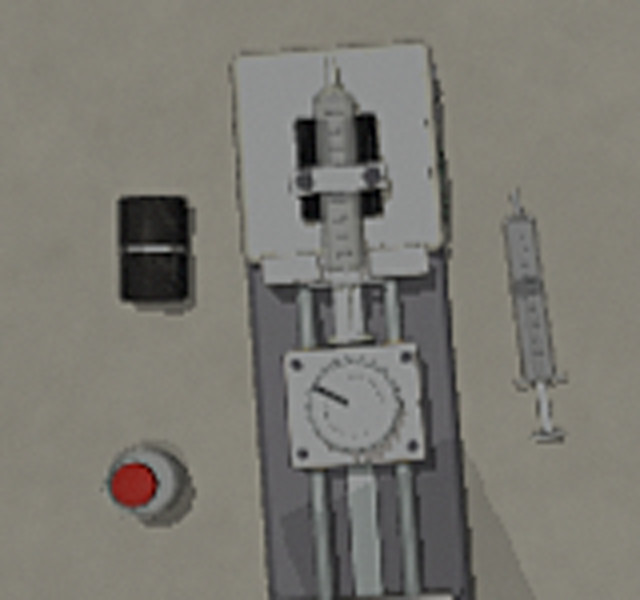

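```bash
python3 -c "
from plant import env
print(env.sign_off())"
```

```text
the job is handed in; nothing more can be done
None
```

I loosened the locking screw with nine strokes of the shut fingertips across its left rim, then pushed the freed block up to the plunger disc. I handed the job in at about 30 s of the 64 s allowed; the hand-in reported no verdict.

- **Screw:** the black line had turned about 761°, or 13.3 rad, plus the unknown 0 to 0.4 rad it started at. That is inside the 12 to 16.5 rad range. The line stood at the same angle after the push.
- **Block:** sliding took about 3 N. The wrist force along the push then rose to about 6–7 N while the tip stopped advancing, which I took as contact with the plunger. That is below the roughly 11 N needed to move the plunger, so I backed off there.
- **Last pictures:** the plunger disc showed no visible movement from the first picture. Only the dark pad is visible between it and the block. The spare syringe, bottle and case looked unmoved by eye, and the gripper was well clear.
- **Limits of these checks:** the top camera resolves about 2 mm per pixel, so "pad touching" rests mainly on the force rise. Force on the screw head was only read at the end of each move: 4.4 N when first touched, near zero after the strokes, and never read during one. Some strokes slipped, turning the head 60 to 113° for about 120° of travel.

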